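# Load the template-routing fixture from the job pile

### The job

Get this rail ready for template routing: clear the pile, setting the block plane down on its plane rest with its toe on the strip and laying the cork sanding block flat in the empty large half of the tool tray. Then lay the wooden blank flat in the routing fixture with its straight edge close up to the two side stops and its end close up to the end stop, and lay the brown template on top of it, centred along the blank, the straight edges together. Leave the spanner and the tape measure where they are.

Things in the scene. Friction and masses are not known exactly. Their poses are not given: they have to be found in the camera images.
- plane (a point): Small block plane, dark iron, bright lever cap, brass front knob: 130 x 40 mm, 43 mm high, 0.55 kg. Lies sole down on the blank's -x half. Point: its middle, 20 mm above the sole. x axis points to the toe (brass knob end), z up. The flat sides to grip at mid length are 40 mm apart, 23 mm high.
- sanding_block (a point): Cork sanding block with dark red abrasive paper round its foot, 85 x 50 x 32 mm (x, y, z), 60 g. Lies flat on the blank, on the half towards the blank's +x end, about 18 mm from the plane's toe. Point: its centre, 16 mm above its underside.
- blank (a point): Pale wooden blank of the rail, 260 mm long (x), 66 mm wide at mid length, 22 mm thick, 0.2 kg. Its +y edge is straight; its -y edge is bowed and draws in 10 mm towards the ends: grip it across the middle. Lies flat on the template, about centred. Point: centre, 33 mm from the straight edge, 11 mm above its underside.
- template (a point): Brown fibreboard template, 310 mm long (x), 62 mm wide at mid length, 12 mm thick, 0.17 kg. Its +y edge is straight; its -y edge is bowed like the blank's and draws in 14 mm at the ends. Lowest of the pile, flat on the bench; dark round hole at its +x end. Point: centre, 31 mm from the straight edge, 6 mm above its underside.
- plane_rest: Fixed dark board 180 x 80 x 12 mm with one pale strip, 8 mm wide and 4 mm high, across its top, which holds a plane's toe up. Origin on the bench under the middle of the strip; the board runs from x = -0.138 to +0.042. A plane properly set has its middle at x = -0.048, y = 0, its toe pointing to +x on the strip, its heel on the board (12 mm above the bench).
- tray: Fixed shallow wooden tool tray, outside 200 x 130 x 24 mm (x, y, z), walls 7 mm, floor 5 mm thick. Origin under its centre, on the bench. A divider at x = +43 mm parts it into the empty large half (inside 134 x 116 mm, its middle at x = -0.026, y = 0) and the small half at the +x end, where the spanner lies.
- fixture: Plywood board 340 x 160 x 18 mm, origin under its centre on the bench. Two side stops at +y, 30 mm high (faces y = 0.008, x 80 to 130 mm either way, free between), bear open toggle clamps up to 0.13 m above the bench; low end stop at +x, 16 mm high (face x = 0.130). A blank touching all stops is centred at x = 0, y = -0.025, straight edge to +y, on the board. The template clears the end stop.
- spanner: Bystander: steel collet spanner, 22 x 104 x 5 mm, lying in the small half of the tray. Origin at the centre of its underside.
- tape_measure: Bystander: black tape measure 66 x 36 x 60 mm standing on the bench beyond the +x end of the plane rest. Origin at the centre of its underside.

How it is judged:
At the end, for the whole second after the job is handed in: Plane on its rest, toe on the strip, within 12 mm along and 14 mm across; sanding block flat in the tray's large half; blank flat in the fixture within 12 mm of its side and end stops, under 0.1 rad turned; template flat on it, within 12 mm along, straight edges within 10 mm; all at rest (x of plane in the frame of plane_rest between -0.06 and -0.036 m and y of plane in the frame of plane_rest between -0.014 and 0.014 m and height (world z) of plane between 0.03 and 0.039 m and x of plane_rest in the frame of plane above 0.02 m and angle between the x axis of plane and the x axis of plane_rest, either way round below 0.2 rad and angle between plane's own z axis and vertical below 0.12 rad and x of sanding_block in the frame of tray between -0.069 and 0.016 m and y of sanding_block in the frame of tray between -0.045 and 0.045 m and height (world z) of sanding_block below 0.025 m and angle between sanding_block's own z axis and vertical below 0.1 rad and x of blank in the frame of fixture between -0.012 and 0.003 m and y of blank in the frame of fixture between -0.037 and -0.022 m and height (world z) of blank between 0.026 and 0.032 m and angle between each of blank, template's own z axis and vertical below 0.05 rad and angle between the x axis of blank and the x axis of fixture, either way round below 0.1 rad and y of fixture in the frame of blank above 0.01 m and x of template in the frame of blank between -0.012 and 0.012 m and y of template in the frame of blank between -0.008 and 0.012 m and z of template in the frame of blank between 0.014 and 0.02 m and angle between the x axis of template and the x axis of blank, either way round below 0.1 rad and y of fixture in the frame of template above 0.005 m and linear speed of each of plane_b, block_b, blank_b, template_b below 0.02 m/s); the robot touches nothing.
It fails at once if the spanner is shifted by more than 20 mm (distance of spanner from where it was at the start of the episode above 0.02 m).
It fails at once if the tape measure is shifted by more than 20 mm or knocked over (distance of tape_measure from where it was at the start of the episode above 0.02 m or angle between tape_measure's own z axis and vertical above 0.5 rad).
It also fails if it takes over 120 s, if anything falls off the work surface, if the arm or the gripper's body presses on something with over 40 N, if the wrist force passes 120 N, or if a joint passes its speed limit or range.

### The arm

A 6-joint arm with a two-finger parallel gripper is mounted at the origin on the work surface. World frame = base frame: x ahead of the robot, y to its left, z up, the work surface at z = 0. Lengths are in m, angles in rad, forces in N, time in s.
With the tool pointing down it reaches from about 0.25 to 0.725 m from the base axis. Payload 4 kg.
Tool frame: the origin (TCP) lies at the very end of the fingers, on their centre line; the grasp point (between the pads) lies 19 mm behind it; z points along the fingers, y is the direction in which the jaws open and shut (so a half turn about z gives the same grasp; the last joint's range is limited). The gripper opens to 85 mm and grips with 20 to 120 N. Pads are 22 mm wide; open, the fingers measure 114 mm over their backs; the gripper's body (76 mm by 85 mm) begins 54 mm behind the grasp point. The pads swing forward as they close: fully open they stand 13 mm farther back than shut.
Start: joints at [-1.224, 0.241, 0.005, 1.335, 0, 1.571], TCP at [0.17, -0.47, 0.204] pointing down, gripper open.
Joint ranges: [-2.72, 2.72], [-1.05, 1.87], [-1.09, 1.28], [-1.99, 2.15], [-1.42, 1.44], [-3.14, 3.14]. Speed limits (rad/s): [2.79, 2.79, 3.14, 3.14, 3.14, 3.14].

### API

Orientations are given as a unit quaternion [x, y, z, w].
In Python, from workcell import bot gives the robot as it stands.
- The arm moves only by the shell command python3 -m crank 'ROWS'. ROWS is JSON, a list that holds one entry, the list of rows, each a list of 5 numbers: the shift along the tool's x, y, z in mm, then the turn about the tool's z in degrees, then the closure in counts, from 0 (fully open) to 255 (shut). In form: [[[tx, ty, tz, turn, grip], ...]]. A call has 1 to 12 rows; each row shifts and turns the pose as measured when the row begins, along the tool's axes as they then stand; what a row does not reach is not made up. A row lasts 1/8 s, in which the tool goes at most 62.5 mm and 10.7 degrees, less where a joint would pass 70% of its speed; a pose out of reach is approached as far as the arm can. A call is refused whole if a number of a shift passes 62.5 or a number of a turn 10.7, either way. A call with a gripper value outside its range is refused whole. The fingers move at their own pace and stop on an object; the grip force is fixed at half the most. Time passes only in rows, so rows that do not move let the fingers close. It gives the time, the measured TCP pose, the force and the opening at its end, in the units of the state.
- bot.get_obs(): the state, without advancing time (a new reading comes with each control period).
- bot.camera(name): name is "side" or "top" or "wrist"; returns a dict with "img" (420x560x3 uint8, blue, green, red), "depth" (420x560 float32, m along the optical axis (not along the pixel's ray), 0 where there is no reading), "fx", "fy", "cx", "cy" (pixels), "R" (3x3) and "t" (3): a world point X has camera coordinates R X + t; the wrist camera has in their place "T_tool_cam" (4x4, takes a point from camera to tool coordinates, whose origin is the TCP and whose axes are the flange's). Camera axes: x right, y down, z forward; pixel columns grow to the right and rows downward; lengths in m; the calibration is good to about 2 mm. A picture is of the moment at which its call begins: read the wrist's pose just before it.
- bot.job_done(): hands the job in, once; it reports no verdict.
The state is a dict: "clock": time; "joint_pos": joint angles; "joint_vel": joint speeds; "tau": joint torques, N m; "eef_pos": TCP position; "tool_rot": TCP orientation; "ft_force": force on the tool from outside, world axes, zero at the start; "ft_torque": the same for the moment, N m; "grip_width": finger opening in m.
Only numpy, scipy, OpenCV 4.12 (cv2) and the standard library are available. Lean on these libraries where they do the work, as an engineer would, in place of code of your own. Each camera call takes 0.05 s, during which the arm holds its last target.

## Working session

There is one attempt and no reset: what is moved stays moved. The work goes in short steps, Python scripts to look and compute and a shell command to move; the robot and the scene stay as the last step left them, time stands still between calls to the robot, and variables do not carry over. Pictures are saved under pics/ and viewed, and the job is handed in when it is done.

```bash
ls; mkdir -p pics
python3 - <<'E'
from workcell import bot
import cv2, numpy as np
o=bot.get_obs(); print({k:np.round(v,3).tolist() for k,v in o.items()})
for n in ("side","top"):
    c=bot.camera(n); cv2.imwrite(f"pics/{n}0.png",c["img"]); print(n,c["fx"],c["cx"],c["cy"],np.round(c["R"],3).tolist(),np.round(c["t"],3).tolist())
E
```

```text
pics
{'clock': 0.0, 'joint_pos': [-1.224, 0.241, 0.004, 1.335, 0.0, 1.571], 'joint_vel': [-0.001, -0.002, 0.0, -0.003, -0.002, 0.001], 'tau': [0.001, -37.232, 25.241, 0.017, -0.0, -0.0], 'eef_pos': [0.17, -0.47, 0.203], 'tool_rot': [0.985, 0.173, -0.0, -0.001], 'ft_force': [0.094, -0.354, -0.003], 'ft_torque': [0.031, -0.032, -0.033], 'grip_width': 0.086}
side 385.20795524914257 276.7192406100459 209.7152631047687 [[-0.998, -0.067, 0.006], [-0.058, 0.808, -0.586], [0.034, -0.586, -0.81]] [0.551, 0.054, 0.978]
top 433.6279414429825 280.7687426364273 215.29212523895612 [[0.016, -1.0, 0.009], [-0.997, -0.017, -0.074], [0.074, -0.008, -0.997]] [-0.023, 0.579, 0.918]
```

View pics/top0.png

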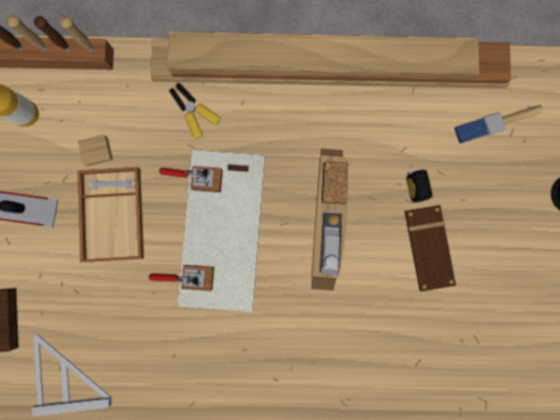

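View pics/side0.png

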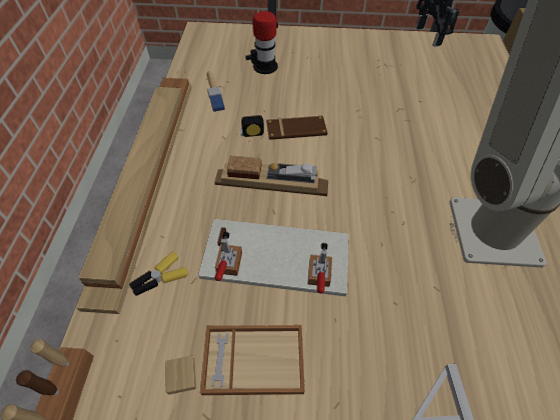

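The top view has +x up and +y left. It shows the tray at about (110,215), the fixture at (220,230), the pile at (330,220) and the plane rest at (430,248). Next I'll enlarge the picture and measure.

```bash
cat > h.py <<'E'
from workcell import bot
import cv2, numpy as np
def pts(c):
    "world point per pixel from depth"
    d=c["depth"]; v,u=np.mgrid[0:d.shape[0],0:d.shape[1]]
    P=np.stack([(u-c["cx"])/c["fx"]*d,(v-c["cy"])/c["fy"]*d,d],-1)
    return (P-np.array(c["t"]))@np.array(c["R"])
def wcam(c,o):
    from scipy.spatial.transform import Rotation as Ro
    T=np.eye(4);T[:3,:3]=Ro.from_quat(o["tool_rot"]).as_matrix();T[:3,3]=o["eef_pos"]
    M=np.linalg.inv(T@np.array(c["T_tool_cam"])); c["R"]=M[:3,:3]; c["t"]=M[:3,3]; return c
def ray(c,u,v,z):
    "pixel -> world on plane z"
    R=np.array(c["R"]);o=-R.T@np.array(c["t"])
    d=R.T@np.array([(u-c["cx"])/c["fx"],(v-c["cy"])/c["fy"],1.0])
    return o+d*(z-o[2])/d[2]
def rect(mask,P,z=None,c=None):
    "min-area rect of masked pixels in world xy: centre, long/short, yaw of long axis"
    n,l,s,_=cv2.connectedComponentsWithStats(mask.astype(np.uint8)); out=[]
    for i in range(1,n):
        if s[i,4]<60: continue
        vv,uu=np.where(l==i)
        X=np.array([ray(c,u,v,z)[:2] for u,v in zip(uu,vv)]) if z is not None else P[vv,uu,:2]
        (cx,cy),(w,h),a=cv2.minAreaRect((X*1000).astype(np.float32))
        if w<h: w,h,a=h,w,a+90
        zs=P[vv,uu,2]
        out.append((round(cx,1),round(cy,1),round(w,1),round(h,1),round((a+90)%180-90,1),round(float(np.median(zs))*1000,1),int(s[i,4]),[int(uu.min()),int(uu.max()),int(vv.min()),int(vv.max())]))
    return out
E
python3 - <<'E'
from h import *
c=bot.camera("top"); P=pts(c); im=c["img"]
print(P[330,330],P[380,450],P[120,300])
big=cv2.resize(im[130:320,60:460],None,fx=2,fy=2,interpolation=cv2.INTER_CUBIC);cv2.imwrite("pics/top1.png",big)
Z=P[...,2].copy();Z[c["depth"]==0]=0
roi=np.zeros(Z.shape,bool);roi[125:325,60:470]=True
for lo,hi in((.007,.017),(.008,.03),(.014,.026),(.028,.042),(.05,.085)):
    print(lo,hi)
    for r in rect((Z>lo)&(Z<hi)&roi,P):print(r)
hm=np.clip(Z/0.1*255,0,255).astype(np.uint8);cv2.imwrite("pics/hm.png",cv2.applyColorMap(cv2.resize(hm[130:320,60:460],None,fx=2,fy=2,interpolation=cv2.INTER_NEAREST),cv2.COLORMAP_JET))
E
```

```text
[ 0.33248069 -0.12473707 -0.00071953] [ 2.29884850e-01 -3.85353581e-01 -3.75861905e-04] [ 0.7975757  -0.05354269 -0.00227195]
0.007 0.017
(770.4, -416.2, 38.7, 28.9, 18.2, 15.5, 111, [454, 469, 125, 142])
(721.9, -122.9, 48.8, 16.1, 88.3, 11.7, 157, [320, 342, 148, 156])
(702.7, 148.5, 35.3, 33.1, -87.1, 16.0, 77, [200, 216, 151, 166])
(625.2, 297.0, 95.4, 2.0, 4.5, 12.6, 67, [138, 141, 171, 214])
(643.2, 362.8, 107.0, 24.5, -87.3, 10.0, 320, [86, 134, 178, 190])
(546.0, 410.8, 131.4, 10.0, 4.5, 11.3, 134, [82, 89, 198, 258])
(514.4, -340.3, 180.3, 81.2, 10.4, 11.7, 2969, [405, 455, 205, 291])
(577.6, 146.9, 42.9, 27.2, 75.0, 16.1, 74, [196, 216, 210, 223])
(434.1, -107.2, 51.2, 27.7, 86.3, 12.0, 303, [311, 335, 276, 290])
0.008 0.03
(764.3, 178.6, 32.7, 21.6, 22.9, 17.8, 139, [188, 201, 125, 138])
(770.6, -416.8, 38.7, 31.1, 19.2, 16.8, 228, [454, 469, 125, 142])
(716.2, 397.7, 61.8, 56.3, -75.4, 21.6, 762, [78, 111, 135, 165])
(721.9, -122.9, 48.8, 16.1, 88.3, 11.8, 154, [320, 342, 148, 156])
(547.0, 115.7, 340.7, 160.5, -3.5, 18.0, 9953, [177, 263, 150, 311])
(576.0, 357.9, 200.7,
[... 520 characters left out ...]
 311])
(576.1, 357.8, 200.7, 131.8, 4.4, 22.9, 1291, [77, 141, 167, 262])
(561.7, -330.5, 76.1, 13.0, -78.5, 16.4, 124, [409, 443, 222, 232])
0.028 0.042
(579.1, -120.6, 260.7, 66.2, -3.5, 33.9, 1309, [312, 347, 155, 277])
(680.8, 82.5, 43.8, 12.7, 86.6, 33.7, 126, [227, 247, 164, 171])
(642.7, -294.4, 63.3, 9.0, 15.5, 35.3, 67, [408, 419, 173, 201])
0.05 0.085
(648.7, -124.5, 85.4, 51.3, -2.4, 65.5, 1025, [322, 347, 161, 203])
(647.1, 153.9, 51.0, 33.7, -74.0, 54.4, 202, [186, 212, 171, 188])
(646.8, -309.2, 65.3, 36.9, 12.7, 58.3, 491, [411, 432, 170, 200])
(518.6, -117.9, 131.9, 40.3, -2.6, 61.3, 1020, [320, 341, 213, 276])
(442.3, 168.3, 45.4, 38.3, 85.8, 52.7, 203, [178, 203, 269, 289])
```

View pics/top1.png

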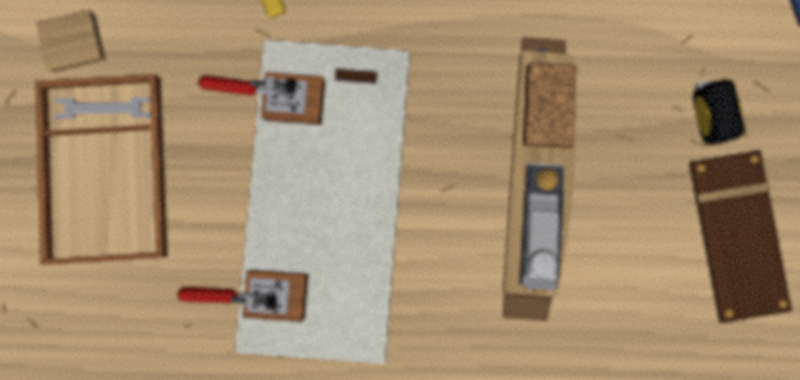

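View pics/hm.png

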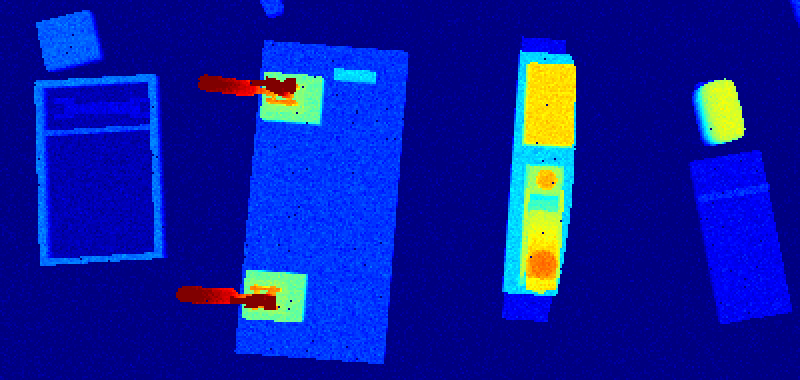

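Measured from the top view in mm and degrees, all agreeing with the stated sizes:

| Item | Centre (x, y) | Yaw |
|---|---|---|
| Plane | (518.6, -117.9) | -2.6 |
| Sanding block | (648.7, -124.5) | -2.4 |
| Blank | (579.1, -120.6) | -3.5 |
| Rest board | (514.4, -340.3) | 10.4 |
| Tray | (576, 358) | 4.5 |
| Fixture | (547, 116) | -3.4 |

I'll start with the plane.

```bash
cat > go.py <<'E'
import sys, numpy as np
from workcell import bot
from scipy.spatial.transform import Rotation as Ro
x,y,z,yaw=map(float,sys.argv[1:5])
o=bot.get_obs(); R=Ro.from_quat(o["tool_rot"]).as_matrix(); p=np.array(o["eef_pos"])*1000
cy=np.degrees(np.arctan2(R[1,0],R[0,0])); t=-(yaw-cy); t=(t+90)%180-90
h=R.copy(); a=np.radians(cy-t)
d=np.array([x,y,z])-p
R2=R@Ro.from_euler('z',t,degrees=True).as_matrix()
print("t",round(o["clock"],2),"pos",p.round(1),"yaw",round(cy,1),"tilt",np.degrees(np.arccos(-R[2,2])).round(2),"q6",round(o["joint_pos"][5],2),"F",np.round(o["ft_force"],1),"w",round(o["grip_width"]*1000,1))
print("shift now",(R.T@d).round(1),"turn",t.round(1),"| shift after turn",(R2.T@d).round(1))
E
python3 go.py 518.6 -117.9 200 -2.6; python3 -c "
from workcell import bot;import numpy as np;print(np.round(bot.camera('wrist')['T_tool_cam'],3))"
```

```text
t 0.15 pos [ 169.8 -469.7  203.4] yaw 19.9 tilt 0.1 q6 1.57 F [ 0.  -0.2  0.2] w 85.5
shift now [ 447.7 -212.3    3.8] turn 22.5 | shift after turn [ 332.5 -367.3    3.8]
[[-0.    -0.949 -0.314  0.079]
 [ 1.    -0.    -0.    -0.001]
 [ 0.    -0.314  0.949 -0.169]
 [ 0.     0.     0.     1.   ]]
```

```bash
python3 -m crank '[[[0,0,0,7.5,0],[0,0,0,7.5,0],[0,0,0,7.5,0],[42,-46,0,0,0],[42,-46,0,0,0],[42,-46,0,0,0],[42,-46,0,0,0],[42,-46,0,0,0],[42,-46,0,0,0],[42,-46,0,0,0],[30,-36,0,0,0],[0,0,0,0,0]]]'; python3 go.py 518.6 -117.9 100 -2.6
python3 - <<'E'
from h import *
o=bot.get_obs();c=bot.camera("wrist");cv2.imwrite("pics/w1.png",c["img"])
E
```

```text
clock: 1.7
eef_pos: [0.5204, -0.128, 0.2011]
tool_rot: [0.999, -0.032, -0.0, -0.001]
ft_force: [-1.3, -0.0, -0.3]
grip_width: 0.085
t 1.7 pos [ 520.4 -128.   201.1] yaw -3.7 tilt 0.12 q6 2.96 F [-1.3 -0.  -0.3] w 85.0
shift now [ -2.4  -9.8 101.1] turn -1.1 | shift after turn [ -2.2  -9.8 101.1]
```

View pics/w1.png

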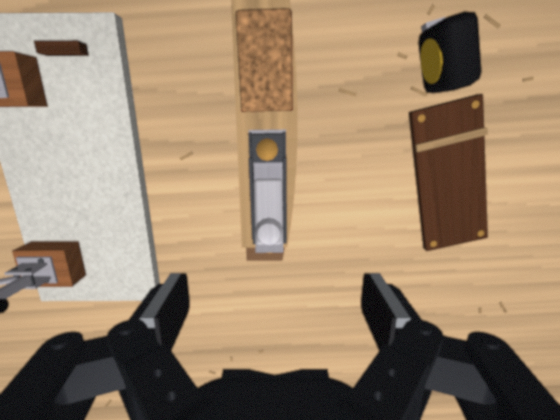

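The wrist view shows the plane at (267,190) and the block at (265,60), lined up with the jaws. Joint 6 is near its limit, so I'll turn the tool half round now.

```bash
python3 -m crank '[[[0,0,0,-10.5,0],[0,0,0,-10.5,0],[0,0,0,-10.5,0],[0,0,0,-10.5,0],[0,0,0,-10.5,0],[0,0,0,-10.5,0],[0,0,0,-10.5,0],[0,0,0,-10.5,0],[0,0,0,-10.5,0],[0,0,0,-10.5,0],[0,0,0,-10.5,0],[0,0,0,-10.5,0]]]'; python3 -m crank '[[[0,0,0,-10.5,0],[0,0,0,-10.5,0],[0,0,0,-10.5,0],[0,0,0,-10.5,0],[0,0,0,-10.5,0],[0,0,0,0,0]]]'; python3 go.py 518.6 -117.9 100 -2.6
```

```text
clock: 3.25
eef_pos: [0.5037, -0.1452, 0.2007]
tool_rot: [0.463, 0.886, -0.003, -0.005]
ft_force: [-0.6, -0.0, 0.3]
grip_width: 0.0852
clock: 4.0
eef_pos: [0.4955, -0.1536, 0.2009]
tool_rot: [0.016, 1.0, -0.001, -0.008]
ft_force: [0.0, -0.7, 0.1]
grip_width: 0.0855
t 4.0 pos [ 495.5 -153.6  200.9] yaw 178.2 tilt 0.97 q6 -0.26 F [ 0.  -0.7  0.1] w 85.5
shift now [-23.7  36.7 100.4] turn 0.8 | shift after turn [-23.2  37.1 100.4]
```

```bash
python3 -m crank '[[[-12,18,0,0.8,0],[-11,19,0,0,0],[0,0,30,0,0],[0,0,30,0,0],[0,0,25,0,0],[0,0,0,0,0]]]'; python3 go.py 518.6 -117.9 40 -2.6
```

```text
clock: 4.75
eef_pos: [0.5159, -0.1221, 0.1144]
tool_rot: [0.038, 0.999, -0.002, -0.008]
ft_force: [-0.7, 0.1, -0.2]
grip_width: 0.0859
t 4.75 pos [ 515.9 -122.1  114.4] yaw 175.7 tilt 0.96 q6 -0.15 F [-0.7  0.1 -0.2] w 85.9
shift now [-3.5  4.8 74.3] turn -1.7 | shift after turn [-3.7  4.7 74.3]
```

```bash
python3 -m crank '[[[-3.6,4.8,0,-1.7,0],[0,0,25,0,0],[0,0,25,0,0],[0,0,0,0,0]]]'; python3 go.py 518.6 -117.9 35 -2.6
```

```text
clock: 5.25
eef_pos: [0.5239, -0.1191, 0.0692]
tool_rot: [0.023, 1.0, -0.003, -0.003]
ft_force: [-1.3, -0.4, 0.5]
grip_width: 0.0854
t 5.25 pos [ 523.9 -119.1   69.2] yaw 177.3 tilt 0.49 q6 -0.17 F [-1.3 -0.4  0.5] w 85.4
shift now [ 5.1  1.2 34.3] turn -0.1 | shift after turn [ 5.1  1.2 34.3]
```

```bash
python3 -m crank '[[[4.5,1.2,10,0,0],[0,0,12,0,0],[0,0,11,0,0],[0,0,0,0,0]]]'; python3 go.py 518.6 -117.9 35 -2.6
```

```text
clock: 5.75
eef_pos: [0.5217, -0.1183, 0.0377]
tool_rot: [0.023, 1.0, -0.004, -0.0]
ft_force: [-0.3, 0.1, -0.1]
grip_width: 0.0854
t 5.75 pos [ 521.7 -118.3   37.7] yaw 177.3 tilt 0.41 q6 -0.17 F [-0.3  0.1 -0.1] w 85.4
shift now [3.1 0.3 2.7] turn -0.1 | shift after turn [3.1 0.3 2.7]
```

```bash
python3 -m crank '[[[2,0.3,3,0,255],[0,0,0,0,255],[0,0,0,0,255],[0,0,0,0,255],[0,0,0,0,255],[0,0,0,0,255],[0,0,0,0,255]]]'; python3 go.py 518.6 -117.9 200 -2.6
```

```text
clock: 6.62
eef_pos: [0.5209, -0.1181, 0.0357]
tool_rot: [0.023, 1.0, -0.004, 0.001]
ft_force: [-0.4, 0.7, 0.2]
grip_width: -0.0003
t 6.62 pos [ 520.9 -118.1   35.7] yaw 177.3 tilt 0.45 q6 -0.17 F [-0.4  0.7  0.2] w -0.3
shift now [   1.9   -1.1 -164.3] turn -0.1 | shift after turn [   1.9   -1.1 -164.3]
```

Run:
```python
from h import *
c=bot.camera("wrist");cv2.imwrite("pics/w2.png",c["img"])
c=bot.camera("side");cv2.imwrite("pics/s2.png",cv2.resize(c["img"][60:260,150:450],None,fx=2.5,fy=2.5))
```

```text
(no output)
```

View pics/w2.png

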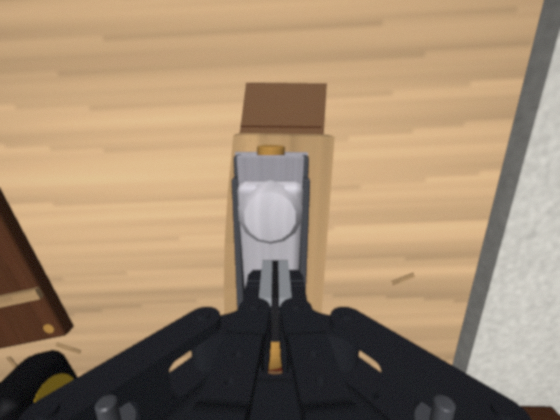

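View pics/s2.png

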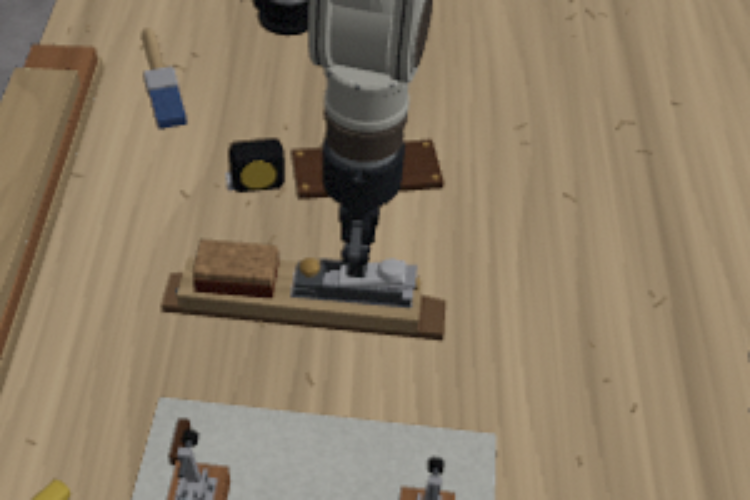

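Run:
```python
from h import *
o=bot.get_obs();c=wcam(bot.camera("wrist"),o);P=pts(c)
for u,v in((270,268),(262,285),(282,285),(270,320),(270,210),(272,170),(240,230),(285,110),(400,200),(320,250)):print(u,v,P[v,u].round(4),c["depth"][v,u].round(3))
c=bot.camera("side");P=pts(c)
# crop px ->orig
for u,v in((355,270),(357,250),(358,215),(390,270),(330,280),(310,265)):
    a,b=int(150+u/2.5),int(60+v/2.5);print('side',a,b,P[b,a].round(4))
print(o["joint_pos"])
```

```text
270 268 [ 0.5076 -0.1195  0.0758] 0.144
262 285 [ 0.5075 -0.1226  0.091 ] 0.13
282 285 [ 0.5083 -0.114   0.0904] 0.13
270 320 [ 0.5135 -0.1191  0.1069] 0.116
270 210 [ 0.4786 -0.118   0.0754] 0.135
272 170 [ 0.4626 -0.1165  0.0634] 0.141
240 230 [ 0.4926 -0.1343  0.0624] 0.152
285 110 [ 0.4352 -0.1081  0.0105] 0.183
400 200 [ 0.4993 -0.028  -0.0025] 0.214
320 250 [ 0.5189 -0.0899  0.0338] 0.187
side 292 168 [ 0.5199 -0.1103  0.0743]
side 292 160 [ 0.5208 -0.0623  0.1551]
side 293 146 [ 0.5204 -0.0806  0.1829]
side 306 168 [ 0.4835 -0.1131  0.0742]
side 282 172 [ 0.546  -0.1206  0.045 ]
side 274 166 [ 0.5674 -0.1197  0.0679]
[-0.21875968  0.43650835 -0.18049521  0.9498857  -0.00679471 -0.17189449]
```

The fingers closed to zero and appear at (270,265) against the lever cap, so they didn't grip the sides. I'll rise gently and measure where the fingertips really are.

```bash
python3 -m crank '[[[0,0,-5,0,255],[0,0,-5,0,255],[0,0,-10,0,255],[0,0,0,0,255]]]';python3 -m crank '[[[0,0,-20,0,255],[0,0,-30,0,255],[0,0,-20,0,255],[0,0,0,0,255]]]'
python3 - <<'E'
from h import *
o=bot.get_obs();c=wcam(bot.camera("wrist"),o);P=pts(c);print(o["eef_pos"])
cv2.imwrite("pics/w3.png",c["img"]);np.save("w3.npy",P)
for v in range(200,330,8):print(v,[P[v,u].round(3).tolist() for u in (262,270,284)])
E
```

```text
clock: 7.32
eef_pos: [0.5213, -0.1181, 0.0576]
tool_rot: [0.023, 1.0, -0.004, 0.002]
ft_force: [0.7, 0.0, 0.2]
grip_width: 0.0
clock: 7.82
eef_pos: [0.5206, -0.1174, 0.1294]
tool_rot: [0.023, 1.0, -0.004, 0.001]
ft_force: [-0.2, -0.3, -0.5]
grip_width: -0.0
[ 0.52057738 -0.1173933   0.12935203]
200 [[0.502, -0.127, 0.064], [0.502, -0.121, 0.064], [0.503, -0.11, 0.064]]
208 [[0.509, -0.128, 0.062], [0.51, -0.121, 0.062], [0.51, -0.11, 0.062]]
216 [[0.516, -0.128, 0.061], [0.517, -0.122, 0.061], [0.518, -0.11, 0.058]]
224 [[0.525, -0.129, 0.058], [0.525, -0.122, 0.058], [0.525, -0.11, 0.059]]
232 [[0.533, -0.13, 0.056], [0.533, -0.123, 0.055], [0.533, -0.111, 0.056]]
240 [[0.546, -0.131, 0.043], [0.547, -0.124, 0.041], [0.547, -0.111, 0.043]]
248 [[0.553, -0.131, 0.045], [0.554, -0.124, 0.044], [0.554, -0.111, 0.044]]
256 [[0.558, -0.131, 0.052], [0.558, -0.124, 0.053], [0.559, -0.111, 0.052]]
264 [[0.507, -0.123, 0.165], [0.508, -0.119, 0.165], [0.509, -0.112, 0.164]]
272 [[0.507, -0.122, 0.174], [0.508, -0.119, 0.172], [0.508, -0.112, 0.172]]
280 [[0.507, -0.122, 0.18], [0.508, -0.119, 0.18], [0.508, -0.112, 0.18]]
288 [[0.508, -0.122, 0.186], [0.508, -0.118, 0.185], [0.508, -0.112, 0.186]]
296 [[0.508, -0.122, 0.192], [0.507, -0.118, 0.193], [0.508, -0.113, 0.192]]
304 [[0.507, -0.121, 0.199], [0.511, -0.118, 0.194], [0.507, -0.113, 0.199]]
312 [[0.506, -0.121, 0.205], [0.512, -0.118, 0.197], [0.507, -0.113, 0.204]]
320 [[0.507, -0.121, 0.209], [0.512, -0.118, 0.202], [0.507, -0.113, 0.209]]
328 [[0.508, -0.121, 0.212], [0.516, -0.119, 0.202], [0.507, -0.113, 0.213]]
```

View pics/w3.png

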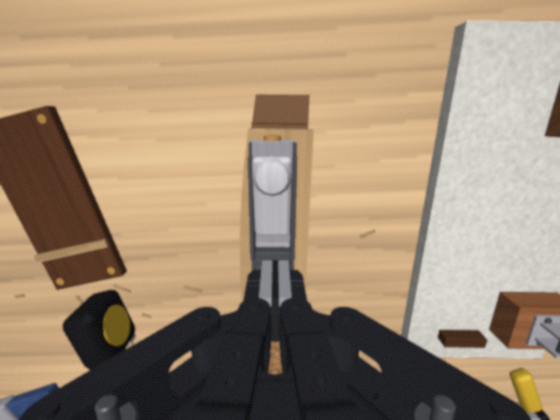

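Run:
```python
from h import *
for n in("side","top"):
    c=bot.camera(n);P=pts(c);o=bot.get_obs()["eef_pos"]
    m=(abs(P[...,0]-o[0])<.02)&(abs(P[...,1]-o[1])<.03)&(P[...,2]>.09)&(P[...,2]<.25)&(c["depth"]>0)
    z=np.sort(P[m][:,2]);print(n,m.sum(),z[:10].round(4))
c=bot.camera("side");cv2.imwrite("pics/s3.png",cv2.resize(c["img"][60:260,150:450],None,fx=2.5,fy=2.5))
print(bot.get_obs()["joint_pos"])
```

```text
side 164 [0.1534 0.1549 0.1553 0.1561 0.1566 0.1581 0.1583 0.1596 0.1601 0.1608]
top 0 []
[-0.2175894   0.34930507 -0.05223743  1.17116747 -0.00677009 -0.17064702]
```

View pics/s3.png

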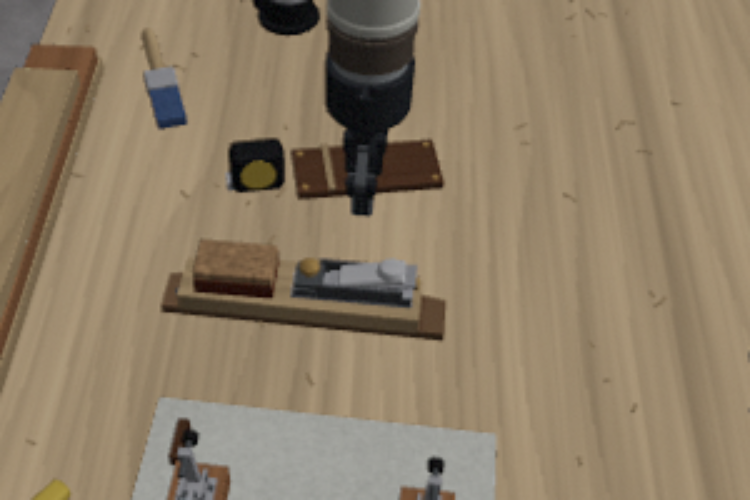

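Run:
```python
from h import *
o=bot.get_obs();e=o["eef_pos"]
c=bot.camera("side");R=np.array(c["R"]);og=-R.T@np.array(c["t"])
for u,v in((294.8,145),(294.8,146),(294.8,144)):
    d=R.T@np.array([(u-c["cx"])/c["fx"],(v-c["cy"])/c["fy"],1.]);print("side",(og+d*(e[1]+.006-og[1])/d[1]-e).round(4))
c=wcam(bot.camera("wrist"),o);R=c["R"];og=-R.T@c["t"];print(c["fx"],c["fy"],c["cy"])
for v in(259,261,263):
    d=R.T@np.array([(270-c["cx"])/c["fx"],(v-c["cy"])/c["fy"],1.]);print("wrist",(og+d*(e[0]-.011-og[0])/d[0]-e).round(4))
P=pts(c);print("bench",np.median(P[60:100,350:420,2]),np.median(P[150:200,330:400,2]))
```

```text
side [-0.0022  0.006   0.0302]
side [-0.0023  0.006   0.0268]
side [-0.002   0.006   0.0335]
299.60052968098864 299.60052968098864 215.90506593000566
wrist [-0.011  -0.0019  0.0263]
wrist [-0.011  -0.0018  0.0286]
wrist [-0.011  -0.0018  0.0309]
bench -0.0008526589451519543 -0.0009713205403813521
```

Both the side and wrist views put the closed fingertips about 29 mm above the reported TCP. That disagrees with the spec, but bench and plane heights are consistent in all cameras, so the fingers really do end there. I'll allow for 29 mm and try the grasp again.

```bash
python3 -m crank '[[[0,0,0,0,0],[0,0,0,0,0],[0,0,0,0,0],[0,0,0,0,0],[0,0,0,0,0]]]'
python3 - <<'E'
from h import *
o=bot.get_obs();e=o["eef_pos"];c=wcam(bot.camera("wrist"),o);cv2.imwrite("pics/w4.png",c["img"])
P=pts(c)
m=(P[...,2]>.12)&(P[...,2]<.25)&(c["depth"]>0)&(abs(P[...,0]-e[0])<.02)
print(e,np.sort(P[m][:,2])[[0,20,60]],np.argwhere(m)[:5])
E
python3 go.py 518.6 -117.9 30 -2.6
```

```text
clock: 8.75
eef_pos: [0.5176, -0.1168, 0.1251]
tool_rot: [0.023, 1.0, -0.003, -0.003]
ft_force: [0.2, -0.9, -0.3]
grip_width: 0.0853
[ 0.51763888 -0.11676254  0.12508333] [0.16387992 0.16498361 0.16592475] [[272 171]
 [272 172]
 [272 173]
 [272 174]
 [272 175]]
t 8.8 pos [ 517.7 -116.8  125.1] yaw 177.3 tilt 0.47 q6 -0.17 F [ 1.   0.5 -0.2] w 85.5
shift now [-1.5 -0.5 95.1] turn -0.1 | shift after turn [-1.5 -0.5 95.1]
```

View pics/w4.png

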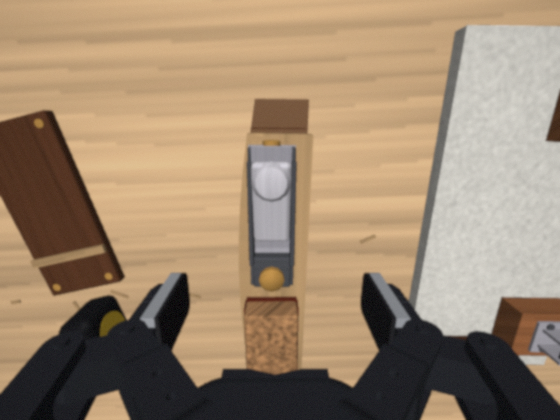

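```bash
python3 -m crank '[[[-1.5,-0.5,30,0,0],[0,0,30,0,0],[0,0,25,0,0],[0,0,15,0,0],[0,0,0,0,0]]]'; python3 go.py 518.6 -117.9 6 -2.6
```

```text
clock: 9.43
eef_pos: [0.5207, -0.1184, 0.024]
tool_rot: [0.023, 1.0, -0.003, -0.001]
ft_force: [0.3, -0.7, 0.4]
grip_width: 0.0852
t 9.43 pos [ 520.7 -118.4   24. ] yaw 177.3 tilt 0.39 q6 -0.17 F [ 0.3 -0.7  0.4] w 85.2
shift now [ 2.   0.5 18. ] turn -0.1 | shift after turn [ 2.   0.5 18. ]
```

```bash
python3 -m crank '[[[1,0.5,9,0,0],[0,0,8,0,0],[0,0,0,0,0],[0,0,0,0,160],[0,0,0,0,255],[0,0,0,0,255],[0,0,0,0,255],[0,0,0,0,255]]]'; python3 go.py 518.6 -117.9 6 -2.6
```

```text
clock: 10.42
eef_pos: [0.5227, -0.1192, 0.0094]
tool_rot: [0.024, 1.0, -0.005, 0.003]
ft_force: [-0.3, -0.6, -0.2]
grip_width: 0.0387
t 10.43 pos [ 522.7 -119.2    9.4] yaw 177.3 tilt 0.6 q6 -0.17 F [-0.3 -0.6 -0.2] w 38.7
shift now [4.1 1.2 3.4] turn -0.1 | shift after turn [4.1 1.2 3.4]
```

```bash
python3 -m crank '[[[0,0,-8,0,255],[0,0,-20,0,255],[0,0,-30,0,255],[0,0,-40,0,255],[0,0,0,0,255]]]'; python3 go.py 514.4 -340.3 110 10.4
python3 - <<'E'
from h import *
o=bot.get_obs();e=o["eef_pos"]
c=wcam(bot.camera("wrist"),o);cv2.imwrite("pics/w5.png",c["img"])
c=bot.camera("side");cv2.imwrite("pics/s5.png",c["img"])
E
```

```text
clock: 11.05
eef_pos: [0.5168, -0.1162, 0.1055]
tool_rot: [0.023, 1.0, -0.002, -0.004]
ft_force: [0.5, 0.5, -6.5]
grip_width: 0.0384
t 11.05 pos [ 516.8 -116.2  105.5] yaw 177.3 tilt 0.57 q6 -0.17 F [ 0.5  0.5 -6.5] w 38.4
shift now [  -8.1 -224.    -3.6] turn -13.1 | shift after turn [  42.8 -220.    -3.6]
```

View pics/w5.png

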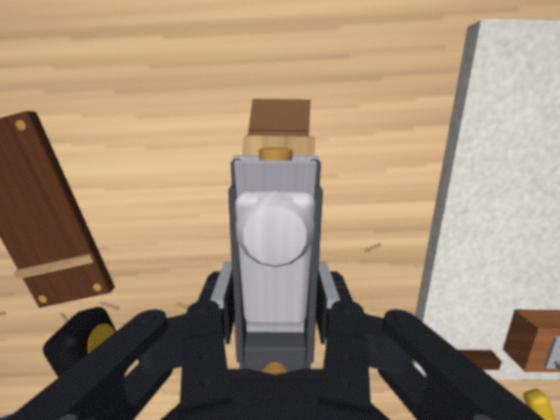

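View pics/s5.png

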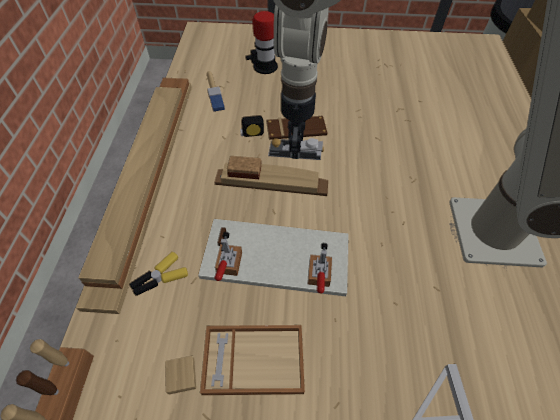

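The plane is held squarely, with a 38.4 mm opening and -6.5 N of load. I'll carry it to the rest.

```bash
python3 -m crank '[[[0,-30,-5,-2.6,255],[5,-45,-5,-2.6,255],[8,-45,0,-2.6,255],[10,-45,0,-2.6,255],[10,-40,0,-2.6,255],[0,0,0,0,255],[0,0,0,0,255]]]'; python3 go.py 518.6 -340.7 40 10.4
```

```text
clock: 12.02
eef_pos: [0.4798, -0.3216, 0.0928]
tool_rot: [-0.095, 0.995, 0.009, -0.023]
ft_force: [0.8, 0.4, -6.8]
grip_width: 0.0388
t 12.03 pos [ 479.8 -321.6   92.8] yaw -169.0 tilt 2.79 q6 -0.77 F [ 0.8  0.4 -6.8] w 38.8
shift now [-36.7 -27.3  50.7] turn 0.6 | shift after turn [-37.  -26.9  50.7]
```

```bash
python3 -m crank '[[[-12,-9,0,0.3,255],[-12,-9,0,0.3,255],[-12,-9,0,0,255]]]';python3 go.py 518.6 -340.7 40 10.4;  python3 -m crank '[[[0,0,0,0,255],[0,0,0,0,255]]]'; python3 go.py 518.6 -340.7 40 10.4
```

```text
clock: 12.4
eef_pos: [0.5183, -0.3363, 0.0863]
tool_rot: [-0.092, 0.995, 0.012, -0.026]
ft_force: [0.9, -0.5, -5.6]
grip_width: 0.0385
t 12.4 pos [ 518.3 -336.3   86.3] yaw -169.5 tilt 3.34 q6 -0.75 F [ 0.9 -0.5 -5.6] w 38.5
shift now [-1.9 -5.7 46.1] turn 0.1 | shift after turn [-1.9 -5.7 46.1]
clock: 12.65
eef_pos: [0.518, -0.3335, 0.084]
tool_rot: [-0.093, 0.995, 0.014, -0.028]
ft_force: [0.5, -0.4, -6.1]
grip_width: 0.0382
t 12.65 pos [ 518.  -333.5   84. ] yaw -169.3 tilt 3.59 q6 -0.75 F [ 0.5 -0.4 -6.1] w 38.2
shift now [-1.6 -8.7 43.7] turn 0.3 | shift after turn [-1.7 -8.7 43.7]
```

Idle and slow rows let the arm sag: about 1 mm down and 0.1–0.2° of forward tilt per row when loaded. So I'll use few, large rows, and let the target settle with camera holds instead of idle rows. go.py gets the held point's offset in tool axes.

```bash
cat > go.py <<'E'
import sys, numpy as np
from workcell import bot
from scipy.spatial.transform import Rotation as Ro
a=list(map(float,sys.argv[1:]))
x,y,z,yaw=a[:4]; off=np.array(a[4:7] if len(a)>4 else [0,0,0])  # off: held point in tool axes, mm; target is for that point
o=bot.get_obs(); R=Ro.from_quat(o["tool_rot"]).as_matrix(); p=np.array(o["eef_pos"])*1000
cy=np.degrees(np.arctan2(R[1,0],R[0,0])); t=-(yaw-cy); t=(t+90)%180-90
R2=R@Ro.from_euler('z',t,degrees=True).as_matrix()
print("t",round(o["clock"],2),"pos",p.round(1),"pt",(p+R@off).round(1),"yaw",round(cy,1),"toolz",R[:2,2].round(3),"q6",round(o["joint_pos"][5],2),"F",np.round(o["ft_force"],1),"w",round(o["grip_width"]*1000,1))
d=np.array([x,y,z])-p-R2@off
print("turn",t.round(1),"shift in present axes",(R.T@d).round(1),"| after turn",(R2.T@d).round(1))
E
cat > hold.py <<'E'
import sys
from workcell import bot
for i in range(int(sys.argv[1])): bot.camera("side")
E
python3 go.py 514.4 -340.3 60 10.4 4.1 1.2 -45; python3 hold.py 4;python3 go.py 514.4 -340.3 60 10.4 4.1 1.2 -45
```

```text
t 12.65 pos [ 518.  -333.5   84. ] pt [ 516.3 -334.1  129.2] yaw -169.3 toolz [-0.058  0.022] q6 -0.75 F [ 0.5 -0.4 -6.1] w 38.2
turn 0.3 shift in present axes [-0.6 -8.1 69. ] | after turn [-0.7 -8.1 69. ]
t 12.85 pos [ 518.3 -334.5   84.9] pt [ 516.6 -335.1  130.1] yaw -169.3 toolz [-0.057  0.021] q6 -0.75 F [-0.2  0.4 -5.7] w 38.5
turn 0.3 shift in present axes [-0.4 -6.9 70. ] | after turn [-0.5 -6.9 70. ]
```

```bash
python3 -m crank '[[[0,-7,30,0.3,255],[0,0,30,0,255]]]'; python3 hold.py 3;python3 go.py 514.4 -340.3 39 10.4 4.1 1.2 -45
```

```text
clock: 13.1
eef_pos: [0.519, -0.3423, 0.0279]
tool_rot: [-0.09, 0.996, 0.01, -0.024]
ft_force: [-0.2, -0.7, -6.3]
grip_width: 0.0385
t 13.25 pos [ 517.  -340.6   26.5] pt [ 515.2 -341.    71.7] yaw -169.6 toolz [-0.054  0.02 ] q6 -0.76 F [-0.  -0.3 -5.7] w 38.6
turn -0.0 shift in present axes [-1.  -0.1 32.7] | after turn [-1.  -0.1 32.7]
```

```bash
python3 -m crank '[[[-0.5,0,28,0,255]]]'; python3 hold.py 3;python3 go.py 514.4 -340.3 39 10.4 4.1 1.2 -45
```

```text
clock: 13.38
eef_pos: [0.5197, -0.3424, 0.0028]
tool_rot: [-0.09, 0.996, 0.009, -0.022]
ft_force: [0.8, -0.3, -5.5]
grip_width: 0.0386
t 13.53 pos [ 515.  -339.3   -1.4] pt [ 513.3 -339.8   43.7] yaw -169.6 toolz [-0.056  0.021] q6 -0.76 F [ 0.7  0.1 -6.5] w 38.5
turn -0.0 shift in present axes [-1.2 -0.8  4.6] | after turn [-1.2 -0.8  4.6]
```

```bash
python3 -m crank '[[[-1.2,-0.8,6,0,255]]]'; python3 hold.py 2;python3 go.py 514.4 -340.3 39 10.4 4.1 1.2 -45;python3 -m crank '[[[0,0,3,0,255]]]'; python3 hold.py 2;python3 go.py 514.4 -340.3 37 10.4 4.1 1.2 -45
```

```text
clock: 13.65
eef_pos: [0.5177, -0.3409, -0.0052]
tool_rot: [-0.09, 0.996, 0.012, -0.025]
ft_force: [0.1, -0.2, -6.8]
grip_width: 0.0386
t 13.75 pos [ 517.7 -340.9   -5.5] pt [ 515.8 -341.3   39.6] yaw -169.6 toolz [-0.053  0.019] q6 -0.76 F [-0.1 -0.6 -2.7] w 38.6
turn -0.0 shift in present axes [1.2 1.2 0.7] | after turn [1.2 1.2 0.7]
clock: 13.88
eef_pos: [0.5176, -0.341, -0.0064]
tool_rot: [-0.09, 0.996, 0.011, -0.025]
ft_force: [-7.7, 4.3, 9.3]
grip_width: 0.0389
t 13.97 pos [ 517.7 -341.    -6.1] pt [ 515.8 -341.4   39. ] yaw -169.6 toolz [-0.051  0.018] q6 -0.76 F [-4.2  2.   5.1] w 38.6
turn -0.0 shift in present axes [1.  1.3 2.1] | after turn [1.  1.3 2.1]
```

```bash
python3 -m crank '[[[0,0,5,0,255]]]'; python3 hold.py 2;python3 go.py 514.4 -340.3 37 10.4 4.1 1.2 -45
```

```text
clock: 14.1
eef_pos: [0.5172, -0.3413, -0.0079]
tool_rot: [-0.09, 0.996, 0.011, -0.025]
ft_force: [-9.4, 3.8, 12.2]
grip_width: 0.0391
t 14.2 pos [ 517.1 -341.3   -8. ] pt [ 515.2 -341.6   37.2] yaw -169.6 toolz [-0.051  0.017] q6 -0.76 F [-7.4  2.  10.1] w 38.7
turn -0.0 shift in present axes [0.5 1.4 0.2] | after turn [0.5 1.4 0.2]
```

```bash
python3 -m crank '[[[0,0,0,0,60],[0,0,0,0,0],[0,0,0,0,0],[0,0,0,0,0],[0,0,0,0,0]]]'; python3 go.py 514.4 -340.3 37 10.4 4.1 1.2 -45; python3 hold.py 3; python3 -m crank '[[[0,0,-45,0,0]]]'; python3 hold.py 4;  python3 -m crank '[[[0,0,-60,0,0]]]'; python3 hold.py 4;python3 go.py 648.7 -124.5 160 -2.4
```

```text
clock: 14.82
eef_pos: [0.5204, -0.3431, -0.0045]
tool_rot: [-0.09, 0.996, 0.008, -0.021]
ft_force: [-0.1, -0.1, 0.8]
grip_width: 0.0853
t 14.82 pos [ 520.4 -343.1   -4.5] pt [ 518.1 -343.3   40.6] yaw -169.7 toolz [-0.044  0.012] q6 -0.76 F [-0.1 -0.1  0.8] w 85.3
turn -0.1 shift in present axes [3.  3.5 3.8] | after turn [3.  3.5 3.8]
clock: 15.1
eef_pos: [0.5189, -0.3415, 0.0365]
tool_rot: [-0.09, 0.996, 0.011, -0.025]
ft_force: [0.1, -0.6, 0.6]
grip_width: 0.0852
clock: 15.42
eef_pos: [0.5208, -0.3418, 0.0951]
tool_rot: [-0.09, 0.996, 0.012, -0.026]
ft_force: [-0.2, -0.6, 0.5]
grip_width: 0.0854
t 15.62 pos [ 526.3 -345.3  102.3] pt [ 526.3 -345.3  102.3] yaw -169.7 toolz [-0.04  0.01] q6 -0.75 F [-0.6 -0.6  0.3] w 85.6
turn 12.7 shift in present axes [-157.8  196.3  -60.3] | after turn [-110.6  226.3  -60.3]
```

```bash
python3 -m crank '[[[-25,45,0,4.2,0],[-25,50,0,4.2,0],[-25,50,0,4.2,0]]]'; python3 hold.py 4; python3 go.py 648.7 -124.5 100 -2.4
python3 - <<'E'
from h import *
c=bot.camera("top");cv2.imwrite("pics/t6.png",cv2.resize(c["img"][130:320,260:460],None,fx=3,fy=3))
P=pts(c);Z=P[...,2];roi=np.zeros(Z.shape,bool);roi[195:300,395:470]=True
for r in rect((Z>.021)&(Z<.07)&roi,P):print(r)
E
```

```text
clock: 16.0
eef_pos: [0.5821, -0.1933, 0.0947]
tool_rot: [0.028, 0.999, 0.006, -0.025]
ft_force: [0.3, -0.6, 0.5]
grip_width: 0.0857
t 16.2 pos [ 582.5 -193.2   94.8] pt [ 582.5 -193.2   94.8] yaw 177.2 toolz [-0.049  0.013] q6 -0.27 F [-0.4 -0.   0.5] w 85.8
turn -0.4 shift in present axes [-62.4  72.   -7.5] | after turn [-62.9  71.5  -7.5]
```

View pics/t6.png

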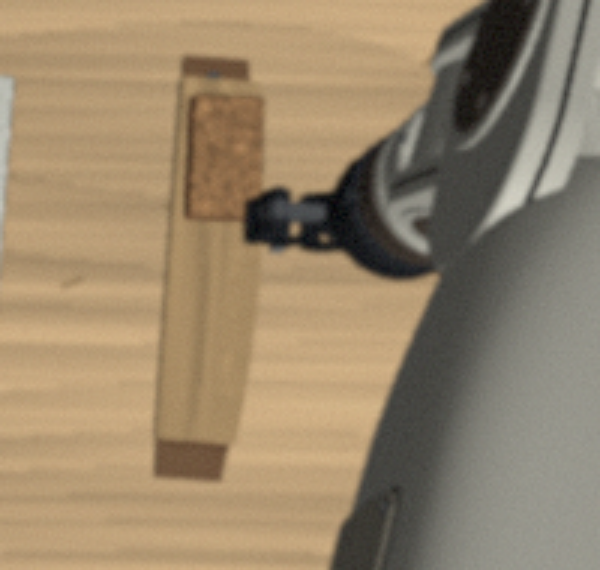

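The arm hides the rest in this view; I'll check the plane later. The block is undisturbed at crop (225,155).

```bash
python3 -m crank '[[[-31,36,0,-0.2,0],[-31,36,0,-0.2,0]]]'; python3 hold.py 4; python3 go.py 648.7 -124.5 60 -2.4 0 0 -40;python3 - <<'E'
from h import *
c=bot.camera("side");cv2.imwrite("pics/s7.png",cv2.resize(c["img"][60:260,150:450],None,fx=2.5,fy=2.5))
E
```

```text
clock: 16.5
eef_pos: [0.6456, -0.1309, 0.0916]
tool_rot: [0.027, 0.999, 0.006, -0.026]
ft_force: [-0.1, -1.3, -0.3]
grip_width: 0.0855
t 16.7 pos [ 645.3 -130.2   91.1] pt [ 647.4 -130.7  131. ] yaw 177.1 toolz [-0.053  0.012] q6 -0.15 F [ 0.1  0.4 -0.7] w 85.3
turn -0.5 shift in present axes [-4.8  5.5 70.9] | after turn [-4.8  5.5 70.9]
```

View pics/s7.png

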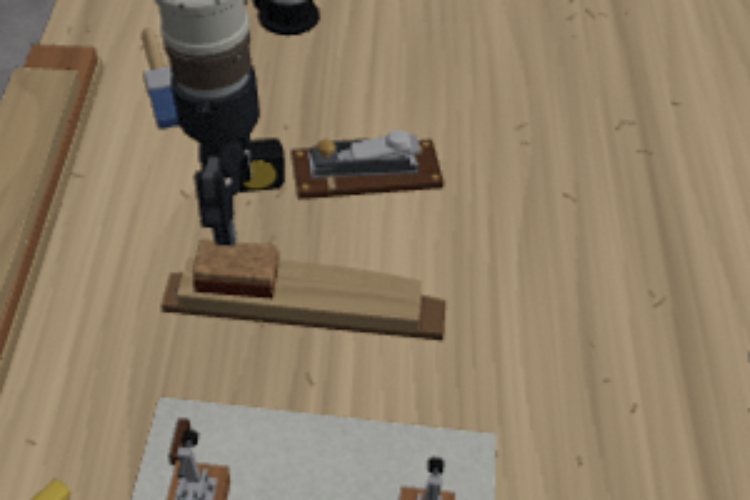

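The plane sits on its rest, at crop (365,155). Now I'll go down on the block.

```bash
python3 -m crank '[[[-3,5.5,25,-0.5,0],[0,0,25,0,0],[0,0,20,0,0]]]'; python3 hold.py 3; python3 go.py 648.7 -124.5 48 -2.4 0 0 -40
```

```text
clock: 17.12
eef_pos: [0.6433, -0.1311, 0.0225]
tool_rot: [0.026, 0.999, 0.005, -0.025]
ft_force: [-0.0, -0.8, -0.0]
grip_width: 0.0857
t 17.27 pos [ 642.5 -130.5   22.1] pt [ 644.6 -131.    62.1] yaw 177.1 toolz [-0.051  0.011] q6 -0.15 F [ 0.5 -0.   0.6] w 85.5
turn -0.5 shift in present axes [-4.5  6.6 13.9] | after turn [-4.6  6.5 13.9]
```

```bash
python3 -m crank '[[[-4.5,6.6,10,-0.5,0]]]'; python3 hold.py 4; python3 go.py 648.7 -124.5 48 -2.4 0 0 -40
```

```text
clock: 17.4
eef_pos: [0.6482, -0.1256, 0.014]
tool_rot: [0.022, 0.999, 0.005, -0.024]
ft_force: [-0.9, -0.9, 0.2]
grip_width: 0.0853
t 17.6 pos [ 647.  -123.9   12.2] pt [ 649.1 -124.4   52.1] yaw 177.6 toolz [-0.051  0.011] q6 -0.15 F [ 0.1 -0.3 -0.5] w 85.6
turn -0.0 shift in present axes [ 0.1 -0.2  4.1] | after turn [ 0.1 -0.2  4.1]
```

```bash
python3 -m crank '[[[0,0,2,0,255]]]'; python3 hold.py 12; python3 go.py 648.7 -124.5 50 -2.4 0 0 -40
```

```text
clock: 17.73
eef_pos: [0.6475, -0.1239, 0.0108]
tool_rot: [0.021, 0.999, 0.005, -0.025]
ft_force: [0.4, -0.2, 0.0]
grip_width: 0.0697
t 18.32 pos [ 647.3 -123.9   10.7] pt [ 649.3 -124.4   50.6] yaw 177.6 toolz [-0.05   0.011] q6 -0.15 F [0.8 0.9 2.8] w 48.9
turn -0.0 shift in present axes [ 0.6 -0.1  0.7] | after turn [ 0.6 -0.1  0.7]
```

```bash
python3 -m crank '[[[0,0,-60,0,255]]]'; python3 hold.py 4;  python3 -m crank '[[[0,0,-50,0,255]]]'; python3 hold.py 4; python3 go.py 550 355.9 130 4.5 0.6 0 -39.3
python3 - <<'E'
from h import *
c=bot.camera("side");cv2.imwrite("pics/s8.png",cv2.resize(c["img"][60:260,150:450],None,fx=2.5,fy=2.5))
E
```

```text
clock: 18.45
eef_pos: [0.6448, -0.1236, 0.0644]
tool_rot: [0.021, 0.999, 0.006, -0.033]
ft_force: [1.0, -0.2, -1.2]
grip_width: 0.0491
clock: 18.77
eef_pos: [0.6484, -0.1244, 0.115]
tool_rot: [0.021, 0.999, 0.006, -0.031]
ft_force: [1.0, -0.4, -1.5]
grip_width: 0.0489
t 18.98 pos [ 653.7 -125.4  121.4] pt [ 655.  -125.8  160.7] yaw 177.6 toolz [-0.047  0.011] q6 -0.15 F [-0.   0.  -1.1] w 48.6
turn -6.9 shift in present axes [123.7 476.5  40.7] | after turn [ 65.3 488.   40.7]
```

View pics/s8.png

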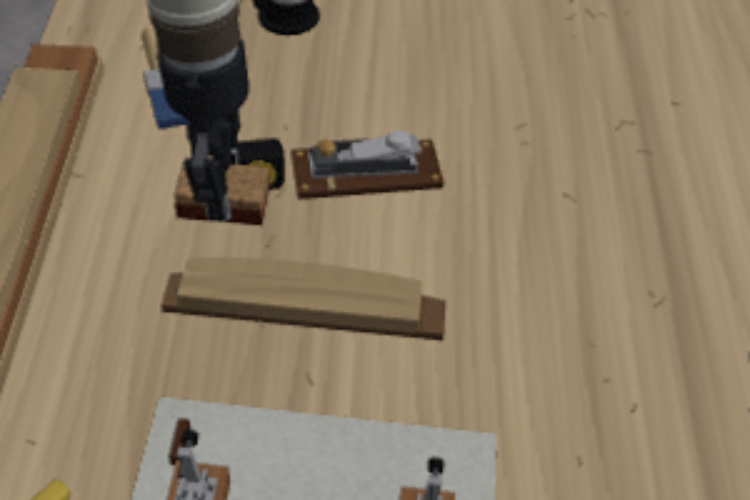

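The block is held clear. I'll rise above the clamps and cross to the tray.

```bash
python3 -m crank '[[[10,0,-60,0,255]]]'; python3 hold.py 4; python3 -m crank '[[[10,50,0,0,255],[10,60,-3,0,255],[10,60,-3,0,255],[10,60,-3,0,255]]]'; python3 hold.py 4; python3 go.py 550 355.9 130 4.5 0.6 0 -39.3
```

```text
clock: 19.15
eef_pos: [0.6406, -0.1244, 0.1718]
tool_rot: [0.021, 0.999, 0.007, -0.034]
ft_force: [1.1, -0.5, -0.7]
grip_width: 0.0492
clock: 19.85
eef_pos: [0.6108, 0.106, 0.1794]
tool_rot: [0.027, 0.999, 0.004, -0.036]
ft_force: [1.1, 0.5, -0.3]
grip_width: 0.049
t 20.05 pos [611.2 105.9 179.9] pt [613.4 105.5 219.2] yaw 177.2 toolz [-0.071  0.01 ] q6 0.21 F [ 1.1  0.3 -1.1] w 49.1
turn -7.3 shift in present axes [ 69.2 246.4  95.9] | after turn [ 37.2 253.2  95.9]
```

```bash
python3 -m crank '[[[16,62,0,-3.5,255]]]'; python3 hold.py 3; python3 -m crank '[[[12,62,0,-3.5,255]]]'; python3 hold.py 3;python3 -m crank '[[[10,62,0,0,255]]]'; python3 hold.py 3; python3 go.py 550 355.9 100 4.5 0.6 0 -39.3
```

```text
clock: 20.18
eef_pos: [0.5998, 0.161, 0.1795]
tool_rot: [-0.002, 0.999, 0.004, -0.036]
ft_force: [-0.0, 1.4, -0.7]
grip_width: 0.0493
clock: 20.45
eef_pos: [0.587, 0.2215, 0.1799]
tool_rot: [-0.033, 0.999, 0.005, -0.037]
ft_force: [0.4, 0.6, -1.0]
grip_width: 0.0491
clock: 20.72
eef_pos: [0.5728, 0.2819, 0.1806]
tool_rot: [-0.033, 0.999, 0.004, -0.038]
ft_force: [0.9, 1.2, -0.3]
grip_width: 0.0493
t 20.88 pos [570.4 287.4 180.3] pt [572.8 287.1 219.6] yaw -175.6 toolz [-0.077  0.007] q6 0.37 F [-0.3 -0.2 -1.4] w 49.0
turn -0.1 shift in present axes [  8.3  68.8 121.4] | after turn [  8.2  68.9 121.4]
```

```bash
python3 -m crank '[[[9,62,0,0,255]]]'; python3 hold.py 3; python3 -m crank '[[[0,0,40,0,255],[0,0,40,0,255]]]'; python3 hold.py 3; python3 go.py 550 355.9 60 4.5 0.6 0 -39.3
```

```text
clock: 21.0
eef_pos: [0.5595, 0.3426, 0.1815]
tool_rot: [-0.033, 0.999, 0.004, -0.038]
ft_force: [0.9, 0.1, 0.1]
grip_width: 0.049
clock: 21.4
eef_pos: [0.5558, 0.3452, 0.1031]
tool_rot: [-0.036, 0.999, 0.005, -0.034]
ft_force: [-0.2, -0.1, -0.6]
grip_width: 0.049
t 21.55 pos [553.6 344.4 101.7] pt [556.  344.1 140.9] yaw -175.8 toolz [-0.075  0.005] q6 0.46 F [ 0.3 -0.5 -0. ] w 49.2
turn -0.3 shift in present axes [-0.9 11.3 81.2] | after turn [-1.  11.3 81.2]
```

```bash
python3 -m crank '[[[0,11,50,0,255]]]'; python3 hold.py 3; python3 go.py 550 355.9 40 4.5 0.6 0 -39.3
```

```text
clock: 21.68
eef_pos: [0.5553, 0.3565, 0.0586]
tool_rot: [-0.035, 0.999, 0.007, -0.031]
ft_force: [1.6, 0.6, -1.1]
grip_width: 0.0489
t 21.82 pos [548.1 353.7  51. ] pt [550.6 353.6  90.2] yaw -175.9 toolz [-0.079  0.002] q6 0.48 F [-0.5 -0.5 -1.2] w 49.0
turn -0.4 shift in present axes [-3.5  2.  50.1] | after turn [-3.5  1.9 50.1]
```

```bash
python3 -m crank '[[[-3,2,48,0,255]]]'; python3 hold.py 3; python3 go.py 550 355.9 26 4.5 0.6 0 -39.3; python3 -m crank '[[[-3,0,12,0,255]]]'; python3 hold.py 3; python3 go.py 550 355.9 24 4.5 0.6 0 -39.3
```

```text
clock: 21.95
eef_pos: [0.5535, 0.3587, 0.0104]
tool_rot: [-0.035, 0.999, 0.006, -0.033]
ft_force: [1.0, 0.9, -0.8]
grip_width: 0.049
t 22.1 pos [546.6 354.8   3.1] pt [549.2 354.8  42.4] yaw -175.9 toolz [-0.082  0.   ] q6 0.48 F [ 0.5 -0.4 -0.7] w 48.8
turn -0.4 shift in present axes [-2.2  1.  16.2] | after turn [-2.2  1.  16.2]
clock: 22.22
eef_pos: [0.5516, 0.3564, -0.005]
tool_rot: [-0.035, 0.999, 0.003, -0.038]
ft_force: [1.1, 0.9, -0.3]
grip_width: 0.0495
t 22.38 pos [549.4 355.2  -7.9] pt [552.  355.1  31.3] yaw -175.9 toolz [-0.08   0.001] q6 0.48 F [ 0.2  0.8 -0.8] w 49.1
turn -0.4 shift in present axes [1.3 0.9 7.4] | after turn [1.3 0.9 7.4]
```

```bash
python3 -m crank '[[[0,0.5,8,0,255]]]'; python3 hold.py 3; python3 go.py 550 355.9 24 4.5 0.6 0 -39.3; python3 -m crank '[[[0,0,8,0,255]]]'; python3 hold.py 3; python3 go.py 550 355.9 24 4.5 0.6 0 -39.3
```

```text
clock: 22.5
eef_pos: [0.5501, 0.3564, -0.0143]
tool_rot: [-0.035, 0.999, 0.003, -0.039]
ft_force: [-0.0, 0.2, -0.4]
grip_width: 0.0495
t 22.65 pos [548.4 355.6 -16. ] pt [551.  355.5  23.2] yaw -175.9 toolz [-0.081  0.001] q6 0.48 F [-0.1  0.1 -0.9] w 49.3
turn -0.4 shift in present axes [ 1.   0.5 -0.7] | after turn [ 1.   0.5 -0.7]
clock: 22.78
eef_pos: [0.5486, 0.3562, -0.0187]
tool_rot: [-0.035, 0.999, 0.003, -0.039]
ft_force: [-13.4, -9.9, 52.5]
grip_width: 0.0491
t 22.93 pos [548.5 356.1 -18.6] pt [551.  356.   20.6] yaw -175.9 toolz [-0.078  0.003] q6 0.48 F [-7.5 -5.  22.5] w 48.8
turn -0.4 shift in present axes [ 1.3  0.  -3.3] | after turn [ 1.3  0.  -3.3]
```

```bash
python3 -m crank '[[[0,0,-2,0,60]]]'; python3 hold.py 5; python3 go.py 550 355.9 24 4.5 0.6 0 -39.3;  python3 -m crank '[[[0,0,-50,0,60]]]'; python3 hold.py 3;python3 -m crank '[[[0,0,-60,0,60]]]'; python3 hold.py 3; python3 go.py 550 355.9 200 4.5
```

```text
clock: 23.05
eef_pos: [0.549, 0.3564, -0.0152]
tool_rot: [-0.035, 0.999, 0.003, -0.038]
ft_force: [0.3, -0.1, 0.4]
grip_width: 0.0643
t 23.3 pos [548.4 356.  -17.2] pt [550.9 355.9  22. ] yaw -175.9 toolz [-0.078  0.003] q6 0.48 F [ 0.9 -0.1 -0.5] w 65.5
turn -0.4 shift in present axes [ 1.1  0.1 -1.9] | after turn [ 1.1  0.1 -1.9]
clock: 23.42
eef_pos: [0.5481, 0.3534, 0.0271]
tool_rot: [-0.035, 0.998, -0.0, -0.045]
ft_force: [0.6, 0.2, 0.5]
grip_width: 0.0653
clock: 23.7
eef_pos: [0.5542, 0.3541, 0.0878]
tool_rot: [-0.035, 0.998, 0.0, -0.043]
ft_force: [0.9, 0.7, 0.7]
grip_width: 0.0655
t 23.85 pos [561.5 358.3  97.9] pt [561.5 358.3  97.9] yaw -175.9 toolz [-0.067  0.01 ] q6 0.47 F [0.1 0.6 0.4] w 65.6
turn -0.4 shift in present axes [ 1.840e+01 -1.000e-01 -1.011e+02] | after turn [  18.4    0.  -101.1]
```

```bash
python3 -m crank '[[[0,0,-62,0,0]]]'; python3 hold.py 3;python3 -m crank '[[[0,0,-62,0,0]]]'; python3 hold.py 3; python3 go.py 550 355.9 200 4.5; python3 -m crank '[[[0,0,30,0,0],[0,0,30,0,0],[0,0,30,0,0],[0,0,30,0,0]]]';python3 go.py 550 355.9 200 4.5; python3 hold.py 2; python3 go.py 550 355.9 200 4.5
```

```text
clock: 23.98
eef_pos: [0.5599, 0.3545, 0.1484]
tool_rot: [-0.035, 0.999, 0.001, -0.042]
ft_force: [0.8, 0.5, -0.3]
grip_width: 0.0812
clock: 24.25
eef_pos: [0.5647, 0.3544, 0.2084]
tool_rot: [-0.035, 0.999, 0.002, -0.041]
ft_force: [1.1, 0.9, 0.0]
grip_width: 0.0854
t 24.4 pos [572.2 358.7 221.2] pt [572.2 358.7 221.2] yaw -175.9 toolz [-0.058  0.015] q6 0.47 F [-0.3  0.1  0. ] w 85.3
turn -0.4 shift in present axes [21.1 -1.6 22.4] | after turn [21.1 -1.5 22.4]
clock: 24.9
eef_pos: [0.564, 0.3601, 0.0915]
tool_rot: [-0.035, 0.999, 0.008, -0.03]
ft_force: [-0.6, 0.5, -0.2]
grip_width: 0.0853
t 24.9 pos [564.  360.1  91.5] pt [564.  360.1  91.5] yaw -175.9 toolz [-0.061  0.013] q6 0.48 F [-0.6  0.5 -0.2] w 85.3
turn -0.4 shift in present axes [  20.8   -1.3 -107.5] | after turn [  20.8   -1.2 -107.5]
t 25.0 pos [561.  358.3  87.9] pt [561.  358.3  87.9] yaw -175.9 toolz [-0.069  0.008] q6 0.48 F [ 0.1 -0.7 -2. ] w 85.3
turn -0.4 shift in present axes [  18.8   -0.2 -111.1] | after turn [ 1.880e+01 -1.000e-01 -1.111e+02]
```

Sag tilt mostly cancels between grasp and placing, because what matters is the change while holding. Now I'll check the tray and the plane, and remeasure the blank.

```bash
python3 -m crank '[[[0,0,-62,0,0]]]'; python3 hold.py 2;python3 -m crank '[[[0,0,-62,0,0]]]'; python3 hold.py 2;python3 -m crank '[[[15,-62,0,0,0]]]'; python3 hold.py 2
python3 - <<'E'
from h import *
c=bot.camera("top");cv2.imwrite("pics/t9.png",cv2.resize(c["img"][130:320,60:460],None,fx=2,fy=2))
P=pts(c);Z=P[...,2]
roi=np.zeros(Z.shape,bool);roi[140:300,300:470]=True
for lo,hi in((.007,.017),(.021,.07),(.028,.042)):
    print(lo);
    for r in rect((Z>lo)&(Z<hi)&roi,P):print(r)
c=bot.camera("side");cv2.imwrite("pics/s9.png",c["img"]);P=pts(c);Z=P[...,2]
roi=np.zeros(Z.shape,bool);roi[325:395,200:305]=True
for r in rect((Z>.029)&(Z<.06)&roi,P):print('block',r)
E
python3 go.py 579.1 -120.6 200 -3.5
```

```text
clock: 25.12
eef_pos: [0.5605, 0.3552, 0.1423]
tool_rot: [-0.035, 0.998, 0.001, -0.042]
ft_force: [1.2, -0.4, 1.5]
grip_width: 0.0856
clock: 25.35
eef_pos: [0.5673, 0.3561, 0.2057]
tool_rot: [-0.035, 0.999, 0.004, -0.037]
ft_force: [2.1, 1.8, -0.6]
grip_width: 0.0851
clock: 25.58
eef_pos: [0.565, 0.3004, 0.2181]
tool_rot: [-0.038, 0.999, 0.012, -0.023]
ft_force: [0.4, -1.2, -1.0]
grip_width: 0.0856
0.007
(721.7, -122.9, 49.0, 15.9, 86.5, 11.9, 156, [320, 342, 148, 156])
(514.5, -341.0, 180.2, 83.2, 10.7, 11.6, 1702, [405, 455, 205, 291])
(434.1, -107.0, 51.1, 27.8, 86.2, 11.8, 305, [311, 335, 276, 290])
0.021
(579.0, -120.6, 260.4, 66.2, -3.6, 33.8, 3596, [311, 347, 155, 277])
(646.7, -309.0, 65.9, 37.5, 11.3, 57.2, 638, [407, 432, 169, 202])
(516.8, -339.1, 134.8, 41.3, 10.2, 38.6, 1246, [417, 447, 215, 278])
0.028
(579.0, -120.7, 260.4, 66.2, -3.5, 33.8, 3558, [312, 347, 155, 277])
(642.7, -294.2, 63.4, 9.7, 15.3, 34.8, 67, [408, 419, 173, 201])
(523.5, -337.9, 116.7, 41.3, 10.3, 36.4, 573, [418, 445, 216, 272])
block (552.5, 355.9, 84.9, 48.7, 4.0, 36.2, 1111, [243, 286, 344, 370])
t 25.77 pos [564.2 296.2 220.6] pt [564.2 296.2 220.6] yaw -176.0 toolz [-0.048  0.021] q6 0.39 F [-0.3  0.5  0.2] w 85.3
turn 7.5 shift in present axes [  13.  -417.2   10.9] | after turn [ -41.3 -415.4   10.9]
```

View pics/s9.png

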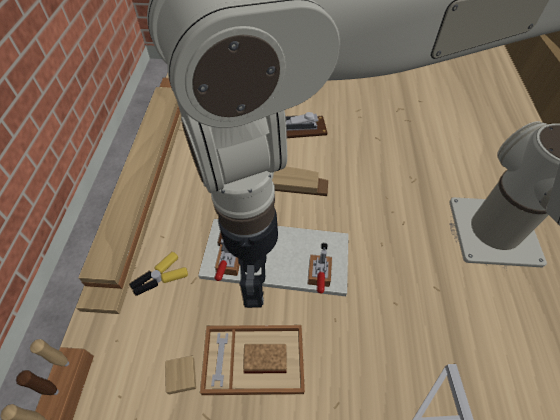

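View pics/t9.png

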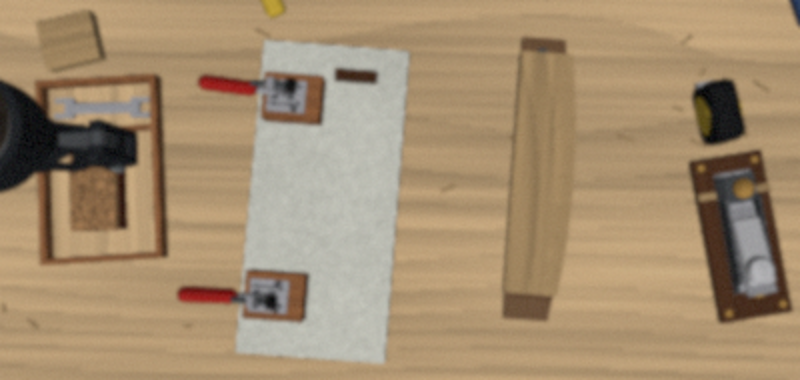

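Everything is in place: the plane is 2.4 mm off along its rest, at (740,235) in the crop, and the block lies flat in the large half at (97,200) with the spanner untouched. Next, the blank.

```bash
python3 -m crank '[[[0,-60,0,2.5,0],[0,-60,0,2.5,0],[-5,-60,0,2.5,0]]]'; python3 hold.py 3;python3 -m crank '[[[-5,-62,0,0,0],[-5,-60,0,0,0],[-5,-60,10,0,0]]]'; python3 hold.py 3;python3 go.py 579 -120.6 100 -3.5 0 0 -40
```

```text
clock: 26.15
eef_pos: [0.5774, 0.1204, 0.2174]
tool_rot: [0.027, 0.999, 0.012, -0.02]
ft_force: [0.4, -1.0, 0.7]
grip_width: 0.0855
clock: 26.68
eef_pos: [0.5876, -0.0563, 0.2048]
tool_rot: [0.022, 1.0, 0.013, -0.016]
ft_force: [1.0, 0.2, 0.3]
grip_width: 0.0853
t 26.82 pos [586.1 -58.1 203. ] pt [587.5 -59.2 243. ] yaw 177.2 toolz [-0.035  0.028] q6 -0.06 F [1.2 0.3 1. ] w 85.6
turn 0.7 shift in present axes [  0.2 -65.4 141.4] | after turn [ -0.5 -65.4 141.4]
```

```bash
python3 -m crank '[[[0,-62,0,0.7,0]]]'; python3 hold.py 3;python3 -m crank '[[[0,-4,40,0,0],[0,0,40,0,0]]]'; python3 hold.py 3;python3 go.py 579 -120.6 60 -3.5 0 0 -38
```

```text
clock: 26.95
eef_pos: [0.5851, -0.1147, 0.202]
tool_rot: [0.027, 0.999, 0.014, -0.017]
ft_force: [1.1, -0.9, -0.6]
grip_width: 0.0854
clock: 27.35
eef_pos: [0.587, -0.1171, 0.1249]
tool_rot: [0.029, 0.999, 0.013, -0.011]
ft_force: [0.2, -0.5, -0.2]
grip_width: 0.0853
t 27.5 pos [ 584.5 -116.7  123.5] pt [ 585.6 -117.8  161.5] yaw 176.8 toolz [-0.029  0.028] q6 -0.15 F [0.2 0.5 0.3] w 85.2
turn 0.3 shift in present axes [  3.3  -5.9 101.5] | after turn [  3.3  -5.9 101.5]
```

```bash
python3 -m crank '[[[3,0,50,0,0],[3,-6,42,0.3,0]]]'; python3 hold.py 4;python3 go.py 579 -120.6 18 -3.5 0 0 -38
```

```text
clock: 27.75
eef_pos: [0.5844, -0.1177, 0.0387]
tool_rot: [0.029, 0.999, 0.013, -0.006]
ft_force: [0.7, -0.9, 0.2]
grip_width: 0.0853
t 27.95 pos [ 584.  -118.6   39.5] pt [ 584.5 -119.6   77.5] yaw 176.7 toolz [-0.013  0.026] q6 -0.15 F [ 0.4 -0.5  0.7] w 85.7
turn 0.2 shift in present axes [ 4.6 -2.8 59.5] | after turn [ 4.6 -2.8 59.5]
```

```bash
python3 -m crank '[[[5,-3,35,0.2,0]]]'; python3 hold.py 4;python3 go.py 579 -120.6 18 -3.5 0 0 -38
```

```text
clock: 28.08
eef_pos: [0.585, -0.1211, 0.0106]
tool_rot: [0.031, 0.999, 0.012, -0.0]
ft_force: [0.7, 0.2, -0.1]
grip_width: 0.0855
t 28.27 pos [ 579.9 -120.4    6.7] pt [ 580.3 -121.4   44.7] yaw 176.5 toolz [-0.011  0.025] q6 -0.16 F [ 0.6 -0.4 -0.1] w 85.3
turn -0.0 shift in present axes [ 1.   0.  26.7] | after turn [ 1.   0.  26.7]
```

```bash
python3 -m crank '[[[0,1,26,0,0]]]'; python3 hold.py 4;python3 go.py 579 -120.6 15 -3.5 0 0 -37
python3 - <<'E'
from h import *
cv2.imwrite("pics/w10.png",bot.camera("wrist")["img"])
E
```

```text
clock: 28.4
eef_pos: [0.5845, -0.1196, -0.0146]
tool_rot: [0.031, 0.999, 0.012, -0.001]
ft_force: [0.1, -1.0, -0.4]
grip_width: 0.0855
t 28.6 pos [ 580.7 -118.9  -17.6] pt [ 581.1 -119.8   19.4] yaw 176.5 toolz [-0.009  0.025] q6 -0.15 F [ 0.4 -0.2  0.1] w 85.2
turn -0.0 shift in present axes [ 2.  -1.   4.4] | after turn [ 2.  -1.   4.4]
```

View pics/w10.png

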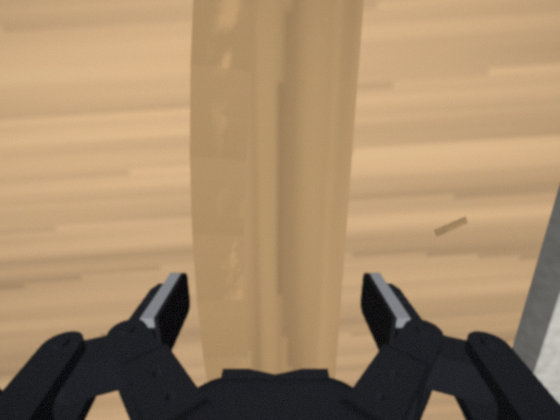

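The jaws straddle the blank evenly: its edges are near columns 200 and 347, the pads at 187 and 365. Closing now.

```bash
python3 -m crank '[[[2,0,4,0,255]]]'; python3 hold.py 8;python3 go.py 579 -120.6 23 -3.5 0 0 -44
```

```text
clock: 28.78
eef_pos: [0.5806, -0.1193, -0.0197]
tool_rot: [0.031, 0.999, 0.012, -0.003]
ft_force: [-1.5, -4.6, 1.9]
grip_width: 0.0696
t 29.18 pos [ 580.3 -119.2  -19.7] pt [ 580.5 -120.3   24.3] yaw 176.5 toolz [-0.005  0.024] q6 -0.15 F [-1.3 -0.7  5.5] w 65.0
turn -0.0 shift in present axes [ 1.5 -0.5  1.3] | after turn [ 1.5 -0.5  1.3]
```

```bash
python3 -m crank '[[[0,0,-30,0,255]]]'; python3 hold.py 4;python3 -m crank '[[[0,0,-60,0,255]]]'; python3 hold.py 4; python3 go.py 579 -120.6 23 -3.5 1.5 -0.5 -42.7
python3 - <<'E'
from h import *
c=bot.camera("side");cv2.imwrite("pics/s11.png",cv2.resize(c["img"][60:310,150:450],None,fx=2.3,fy=2.3))
E
```

```text
clock: 29.3
eef_pos: [0.5776, -0.1193, 0.0083]
tool_rot: [0.031, 0.999, 0.012, -0.006]
ft_force: [0.2, -0.0, -1.5]
grip_width: 0.0645
clock: 29.62
eef_pos: [0.5749, -0.12, 0.064]
tool_rot: [0.031, 0.999, 0.013, -0.01]
ft_force: [0.0, -0.7, -2.9]
grip_width: 0.0649
t 29.82 pos [ 581.5 -121.6   70.6] pt [ 580.1 -123.   113.3] yaw 176.5 toolz [-0.003  0.023] q6 -0.16 F [-0.4  0.2 -3.8] w 64.4
turn -0.0 shift in present axes [ 0.8  0.2 90.3] | after turn [ 0.8  0.2 90.3]
```

View pics/s11.png

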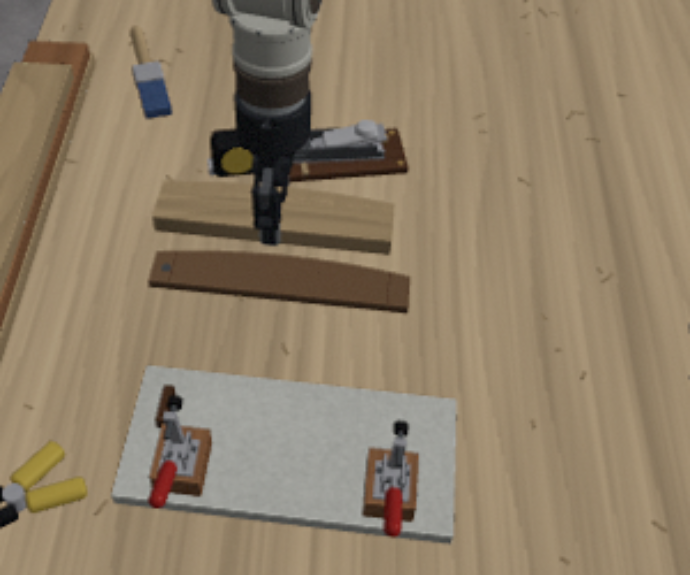

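Only the blank is lifted and it is level; the template is left on the bench. Now to the fixture, coming in from the -y side.

```bash
python3 -m crank '[[[8,62,0,0,255]]]'; python3 hold.py 3;python3 -m crank '[[[8,62,0,0,255]]]'; python3 hold.py 3;python3 -m crank '[[[8,55,0,0,255]]]'; python3 hold.py 4; python3 go.py 540.6 84 60 -3.45 1.5 -0.5 -42.7
```

```text
clock: 30.0
eef_pos: [0.575, -0.0619, 0.0682]
tool_rot: [0.035, 0.999, 0.012, -0.005]
ft_force: [1.5, 1.5, -2.5]
grip_width: 0.0648
clock: 30.28
eef_pos: [0.569, 0.0002, 0.0678]
tool_rot: [0.032, 0.999, 0.012, -0.007]
ft_force: [1.0, 1.9, -2.8]
grip_width: 0.0645
clock: 30.55
eef_pos: [0.5628, 0.0571, 0.0678]
tool_rot: [0.03, 0.999, 0.011, -0.009]
ft_force: [0.6, 0.4, -2.5]
grip_width: 0.0644
t 30.75 pos [561.9  60.   68.1] pt [561.1  58.5 110.8] yaw 177.0 toolz [-0.018  0.024] q6 0.14 F [ 0.7 -0.5 -2.3] w 64.7
turn 0.5 shift in present axes [20.8 23.2 51.7] | after turn [21.  23.  51.7]
```

```bash
python3 -m crank '[[[21,20,0,0.5,255]]]'; python3 hold.py 4;python3 -m crank '[[[0,0,40,0,255]]]'; python3 hold.py 4; python3 go.py 540.6 84 45 -3.45 1.5 -0.5 -42.7
```

```text
clock: 30.88
eef_pos: [0.5431, 0.0787, 0.0683]
tool_rot: [0.033, 0.999, 0.011, -0.009]
ft_force: [0.8, 0.6, -1.3]
grip_width: 0.0649
clock: 31.2
eef_pos: [0.5461, 0.0795, 0.0314]
tool_rot: [0.032, 0.999, 0.012, -0.005]
ft_force: [0.0, -0.3, -1.6]
grip_width: 0.0644
t 31.4 pos [540.8  79.3  28.1] pt [540.2  78.   70.8] yaw 176.3 toolz [-0.021  0.023] q6 0.19 F [ 0.2  0.1 -1.8] w 64.3
turn -0.2 shift in present axes [-0.6  5.5 26. ] | after turn [-0.6  5.5 26. ]
```

```bash
python3 -m crank '[[[-1,6,24,-0.2,255]]]'; python3 hold.py 4; python3 go.py 540.6 86.6 29 -3.45 1.5 -0.5 -42.7;python3 - <<'E'
from h import *
c=bot.camera("side");cv2.imwrite("pics/s12.png",cv2.resize(c["img"][190:320,170:390],None,fx=3.5,fy=3.5))
cv2.imwrite("pics/w12.png",bot.camera("wrist")["img"])
E
```

```text
clock: 31.52
eef_pos: [0.5456, 0.0854, 0.0073]
tool_rot: [0.031, 0.999, 0.011, -0.007]
ft_force: [0.3, -0.0, -1.7]
grip_width: 0.0647
t 31.73 pos [542.3  85.5   5.3] pt [541.7  84.1  48. ] yaw 176.5 toolz [-0.02   0.022] q6 0.2 F [ 0.1  0.5 -1.6] w 64.6
turn -0.0 shift in present axes [ 0.8  2.  19. ] | after turn [ 0.8  2.  19. ]
```

View pics/s12.png

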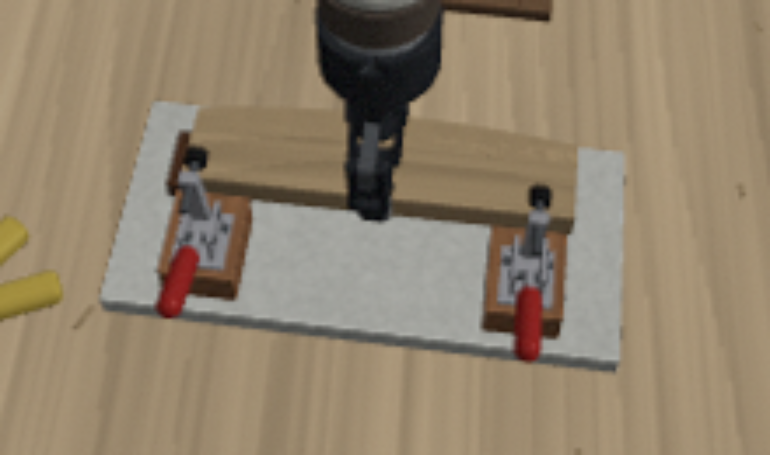

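View pics/w12.png

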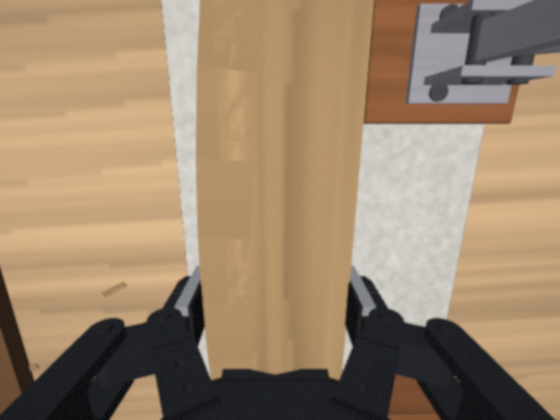

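The blank hovers inside the stops: in the side crop its end is beside the end stop at (180,160), with the straight edge just short of the side stop faces. Lowering.

```bash
python3 -m crank '[[[0,1.5,14,0,255]]]'; python3 hold.py 4; python3 go.py 540.6 86.6 29 -3.45 1.5 -0.5 -42.7;python3 -m crank '[[[0,0,4,0,255]]]'; python3 hold.py 3; python3 go.py 540.6 86.6 29 -3.45 1.5 -0.5 -42.7
```

```text
clock: 31.95
eef_pos: [0.545, 0.0876, -0.0065]
tool_rot: [0.031, 0.999, 0.011, -0.007]
ft_force: [0.2, 1.2, -2.3]
grip_width: 0.0648
t 32.15 pos [542.2  87.4  -8.6] pt [541.5  86.1  34.1] yaw 176.5 toolz [-0.019  0.023] q6 0.21 F [ 0.4 -0.6 -1.6] w 64.6
turn -0.0 shift in present axes [0.9 0.4 5.1] | after turn [0.9 0.4 5.1]
clock: 32.28
eef_pos: [0.5426, 0.0876, -0.0124]
tool_rot: [0.03, 0.999, 0.011, -0.01]
ft_force: [-0.4, 0.2, -0.5]
grip_width: 0.0649
t 32.42 pos [542.5  87.6 -12.5] pt [541.7  86.2  30.2] yaw 176.5 toolz [-0.019  0.023] q6 0.21 F [-0.4  0.3  0.2] w 64.7
turn -0.0 shift in present axes [1.1 0.3 1.2] | after turn [1.1 0.3 1.2]
```

```bash
python3 -m crank '[[[0,0,3,0,255]]]'; python3 hold.py 2; python3 go.py 540.6 86.6 29 -3.45 1.5 -0.5 -42.7; python3 -m crank '[[[0,0,0,0,0]]]'; python3 hold.py 6; python3 go.py 540.6 86.6 29 -3.45 1.5 -0.5 -42.7;python3 -m crank '[[[0,0,-50,0,0]]]'; python3 hold.py 3;python3 -m crank '[[[0,0,-60,0,0]]]'; python3 hold.py 3;python3 go.py 577 -116 200 -3.5
```

```text
clock: 32.55
eef_pos: [0.5427, 0.0877, -0.0137]
tool_rot: [0.03, 0.999, 0.011, -0.009]
ft_force: [-9.4, -3.5, 25.2]
grip_width: 0.065
t 32.65 pos [542.7  87.7 -13.7] pt [541.9  86.3  29. ] yaw 176.5 toolz [-0.018  0.023] q6 0.21 F [-4.7 -1.8  9.4] w 64.9
turn -0.0 shift in present axes [1.3 0.2 0.1] | after turn [1.3 0.2 0.1]
clock: 32.78
eef_pos: [0.543, 0.0877, -0.0131]
tool_rot: [0.03, 0.999, 0.011, -0.009]
ft_force: [0.7, -0.1, -0.2]
grip_width: 0.0806
t 33.08 pos [542.6  87.7 -13.9] pt [541.8  86.3  28.8] yaw 176.5 toolz [-0.018  0.023] q6 0.21 F [ 0.4 -0.2 -0.4] w 85.6
turn -0.0 shift in present axes [ 1.2  0.2 -0.2] | after turn [ 1.2  0.2 -0.2]
clock: 33.2
eef_pos: [0.5392, 0.086, 0.0324]
tool_rot: [0.03, 0.999, 0.01, -0.014]
ft_force: [1.1, -0.2, 0.6]
grip_width: 0.0854
clock: 33.48
eef_pos: [0.5419, 0.0848, 0.0936]
tool_rot: [0.03, 0.999, 0.011, -0.013]
ft_force: [1.2, 0.5, 0.0]
grip_width: 0.0853
t 33.62 pos [549.6  85.8 101.2] pt [549.6  85.8 101.2] yaw 176.5 toolz [-0.005  0.025] q6 0.2 F [ 0.1 -0.  -0.5] w 85.4
turn 0.0 shift in present axes [ -38.9 -197.3 -103.9] | after turn [ -39.  -197.3 -103.9]
```

Released. I'll move back towards the template and check both.

```bash
python3 -m crank '[[[-10,-60,0,0,0]]]'; python3 hold.py 3;python3 -m crank '[[[-10,-60,0,0,0]]]'; python3 hold.py 3
python3 - <<'E'
from h import *
c=bot.camera("top");cv2.imwrite("pics/t13.png",cv2.resize(c["img"][130:320,160:460],None,fx=2.6,fy=2.6))
P=pts(c);Z=P[...,2]
roi=np.zeros(Z.shape,bool);roi[140:300,205:275]=True
for r in rect((Z>.0345)&(Z<.046)&roi,P):print('blank',r)
roi=np.zeros(Z.shape,bool);roi[140:300,300:360]=True
for r in rect((Z>.006)&(Z<.02)&roi,P):print('templ',r)
m=(c["img"][...,2]<125)&roi
for r in rect(m,P,.012,c):print('tcol',r)
E
python3 go.py 577 -116 200 -3.5
```

```text
clock: 33.75
eef_pos: [0.5556, 0.0281, 0.0987]
tool_rot: [0.027, 1.0, 0.013, -0.003]
ft_force: [1.3, -0.8, -0.6]
grip_width: 0.0854
clock: 34.02
eef_pos: [0.5605, -0.0339, 0.095]
tool_rot: [0.029, 0.999, 0.013, -0.005]
ft_force: [1.6, -0.4, -0.2]
grip_width: 0.0854
blank (548.6, 90.5, 273.1, 70.4, -3.6, 39.9, 3716, [210, 249, 165, 294])
templ (725.9, -123.4, 47.8, 7.7, 85.8, 11.9, 75, [321, 342, 148, 153])
tcol (590.9, -119.5, 276.1, 130.8, 0.2, 560.7, 1436, [300, 359, 149, 275])
tcol (541.2, -69.2, 41.5, 26.2, 0.7, 585.7, 123, [300, 312, 224, 243])
t 34.23 pos [560.  -37.1  94.9] pt [560.  -37.1  94.9] yaw 176.2 toolz [-0.011  0.025] q6 -0.01 F [ 0.1  0.4 -0.3] w 85.0
turn -0.3 shift in present axes [ -20.9  -75.  -107.3] | after turn [ -20.5  -75.1 -107.3]
```

View pics/t13.png

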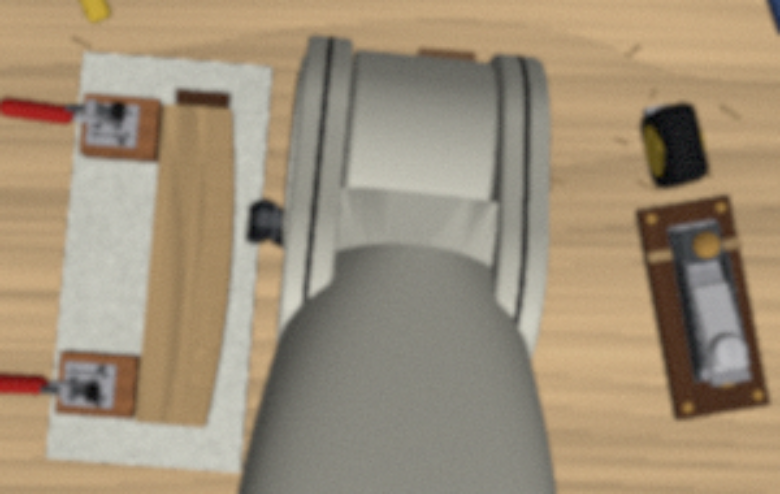

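Run:
```python
from h import *
def loc(X,Y):
    t=np.radians(-3.45);d=np.array([X-546.9,Y-115.8]);return (np.cos(t)*d[0]+np.sin(t)*d[1]).round(1),(-np.sin(t)*d[0]+np.cos(t)*d[1]).round(1)
c=bot.camera("top");P=pts(c);Z=P[...,2]
roi=np.zeros(Z.shape,bool);roi[140:300,205:255]=True
m=((Z>.0368)&(Z<.046)&roi).astype(np.uint8);m=cv2.morphologyEx(m,cv2.MORPH_OPEN,np.ones((5,5)))
for r in rect(m,P):print('blank',r,loc(r[0],r[1]))
c=bot.camera("side");P=pts(c);Z=P[...,2]
cv2.imwrite("pics/s14.png",cv2.resize(c["img"][140:320,170:390],None,fx=3.3,fy=3.3))
roi=np.zeros(Z.shape,bool);roi[150:215,200:350]=True
m=((Z>.0065)&(Z<.02)&roi).astype(np.uint8);m=cv2.morphologyEx(m,cv2.MORPH_OPEN,np.ones((3,3)))
for r in rect(m,P):print('templ',r)
b=c["img"].astype(int);m=((b[...,2]<120)&(b[...,2]-b[...,0]>15)&roi).astype(np.uint8)
for r in rect(m,P,.012,c):print('tcol',r)
```

```text
blank (542.3, 88.6, 259.4, 66.1, -3.5, 40.0, 3179, [212, 249, 170, 293]) (np.float64(-3.0), np.float64(-27.4))
templ (657.9, -127.6, 144.6, 63.5, -2.6, 11.2, 813, [215, 266, 169, 187])
templ (490.5, -118.3, 141.5, 65.4, -4.7, 11.1, 851, [277, 327, 171, 193])
tcol (574.1, -134.4, 308.3, 103.7, -3.1, 11.0, 1859, [214, 327, 161, 195])
```

View pics/s14.png

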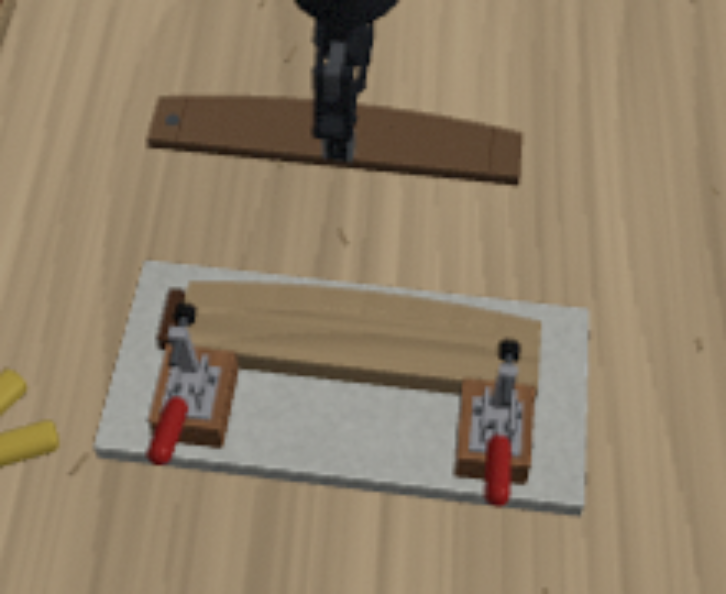

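The blank sits at fixture-local (-3.0, -27.4), well inside its band. Now the template's pose.

```bash
python3 - <<'E'
from h import *
c=bot.camera("side");P=pts(c);Z=P[...,2]
b=c["img"].astype(int)
roi=np.zeros(Z.shape,bool);roi[150:215,200:350]=True
m=((Z>.0065)&(Z<.02)&roi).astype(np.uint8);m=cv2.morphologyEx(m,cv2.MORPH_OPEN,np.ones((3,3)))
vv,uu=np.where(m);X=np.array([ray(c,u,v,.012)[:2] for u,v in zip(uu,vv)])*1000
print('union@z12',cv2.minAreaRect(X.astype(np.float32)))
print('union depth',cv2.minAreaRect((P[vv,uu,:2]*1000).astype(np.float32)))
E
python3 go.py 576 -120.5 100 -3.4 0 0 -40
```

```text
union@z12 ((575.3084106445312, -121.65618133544922), (65.24951934814453, 309.476806640625), 86.77726745605469)
union depth ((575.4119873046875, -124.20027923583984), (66.39999389648438, 309.8655700683594), 86.68302154541016)
t 34.38 pos [560.5 -35.6  95.8] pt [560.9 -36.6 135.8] yaw 176.4 toolz [-0.009  0.025] q6 -0.01 F [ 0.1 -0.3 -0.3] w 85.4
turn -0.2 shift in present axes [-20.8 -83.6  33.5] | after turn [-20.5 -83.7  33.5]
```

```bash
python3 -m crank '[[[-10,-50,0,0,0]]]'; python3 hold.py 3;python3 -m crank '[[[-8,-30,40,-0.2,0]]]'; python3 hold.py 4;python3 go.py 575.5 -121.5 50 -3.3 0 0 -40
```

```text
clock: 34.5
eef_pos: [0.5675, -0.0823, 0.0945]
tool_rot: [0.028, 1.0, 0.013, -0.005]
ft_force: [1.1, 0.5, -0.0]
grip_width: 0.0855
clock: 34.78
eef_pos: [0.5767, -0.1138, 0.0565]
tool_rot: [0.028, 1.0, 0.012, -0.001]
ft_force: [0.7, -0.2, -0.5]
grip_width: 0.0855
t 34.98 pos [ 572.1 -114.2   52.5] pt [ 572.6 -115.3   92.5] yaw 176.6 toolz [-0.012  0.027] q6 -0.15 F [0.2 0.6 0.2] w 85.7
turn -0.1 shift in present axes [-3.8 -7.1 42.3] | after turn [-3.8 -7.1 42.3]
```

```bash
python3 -m crank '[[[-6,-7,45,-0.1,0]]]'; python3 hold.py 4;python3 go.py 575.5 -121.5 9 -3.3 0 0 -40
python3 - <<'E'
from h import *
o=bot.get_obs();c=wcam(bot.camera("wrist"),o);cv2.imwrite("pics/w15.png",c["img"]);P=pts(c)
m=((P[...,2]>.006)&(P[...,2]<.017)).astype(np.uint8);m[250:]=0;m=cv2.morphologyEx(m,cv2.MORPH_OPEN,np.ones((5,5)))
for r in rect(m,P):print(r)
E
```

```text
clock: 35.1
eef_pos: [0.5823, -0.1195, 0.0121]
tool_rot: [0.028, 1.0, 0.012, -0.001]
ft_force: [0.7, -0.1, -0.7]
grip_width: 0.0856
t 35.3 pos [ 577. -119.    8.] pt [ 577.5 -120.1   48. ] yaw 176.8 toolz [-0.013  0.027] q6 -0.16 F [-0.5  0.3  0.2] w 85.7
turn 0.1 shift in present axes [ 1.4 -2.6 39. ] | after turn [ 1.4 -2.6 39. ]
(506.3, -118.8, 130.0, 61.8, -3.6, 11.1, 26895, [215, 331, 0, 249])
(531.9, 34.4, 102.2, 3.9, -2.8, 11.2, 2499, [513, 559, 72, 249])
```

View pics/w15.png

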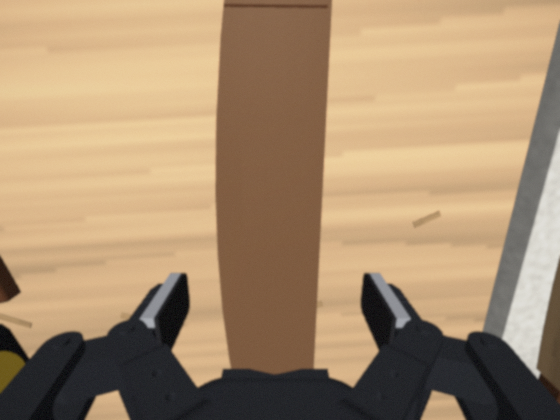

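```bash
python3 -m crank '[[[-1,-3.5,30,0.2,0]]]'; python3 hold.py 4;python3 go.py 575.5 -122 8 -3.4 0 0 -40
```

```text
clock: 35.48
eef_pos: [0.5831, -0.1223, -0.0163]
tool_rot: [0.03, 0.999, 0.012, -0.001]
ft_force: [0.8, -0.1, -0.4]
grip_width: 0.0853
t 35.67 pos [ 579.1 -121.9  -19.6] pt [ 579.5 -123.    20.4] yaw 176.6 toolz [-0.009  0.026] q6 -0.16 F [-0.3 -0.2 -0.2] w 85.2
turn -0.0 shift in present axes [ 3.9  0.4 12.5] | after turn [ 3.9  0.4 12.5]
```

```bash
python3 -m crank '[[[3,0.5,11,0,0]]]'; python3 hold.py 4;python3 go.py 575.5 -122 8 -3.4 0 0 -40
```

```text
clock: 35.8
eef_pos: [0.5784, -0.1213, -0.0282]
tool_rot: [0.03, 0.999, 0.013, -0.002]
ft_force: [0.5, -0.2, -0.6]
grip_width: 0.0854
t 36.0 pos [ 575.9 -120.8  -30.3] pt [ 576.2 -121.9    9.7] yaw 176.6 toolz [-0.009  0.026] q6 -0.16 F [ 0.  -0.   0.3] w 85.7
turn -0.0 shift in present axes [ 0.7 -0.2  1.7] | after turn [ 0.7 -0.2  1.7]
```

```bash
python3 -m crank '[[[0,0,1.5,0,255]]]'; python3 hold.py 9;python3 go.py 575.5 -122 6 -3.4 0 0 -38
```

```text
clock: 36.12
eef_pos: [0.5763, -0.1209, -0.0314]
tool_rot: [0.03, 0.999, 0.013, -0.005]
ft_force: [0.2, -1.0, -0.2]
grip_width: 0.0694
t 36.58 pos [ 576.6 -121.   -31.1] pt [ 576.9 -122.     6.9] yaw 176.6 toolz [-0.008  0.026] q6 -0.16 F [-0.5  0.4  5. ] w 60.0
turn -0.0 shift in present axes [ 1.3 -0.1  0.9] | after turn [ 1.3 -0.1  0.9]
```

```bash
python3 -m crank '[[[0,0,-30,0,255]]]'; python3 hold.py 4;python3 -m crank '[[[0,0,-62,0,255]]]'; python3 hold.py 4; python3 -m crank '[[[0,0,-30,0,255]]]'; python3 hold.py 4; python3 go.py 540.6 86.6 100 -3.5 1.3 -0.1 -37.1
python3 - <<'E'
from h import *
c=bot.camera("side");cv2.imwrite("pics/s16.png",cv2.resize(c["img"][60:310,150:450],None,fx=2.3,fy=2.3))
o=bot.get_obs();c=wcam(bot.camera("wrist"),o);cv2.imwrite("pics/w16.png",c["img"]);P=pts(c)
e=o["eef_pos"];z0=e[2]+.037+.006;print(z0)
m=((P[...,2]>z0-.012)&(P[...,2]<z0+.012)).astype(np.uint8);m[250:]=0;m=cv2.morphologyEx(m,cv2.MORPH_OPEN,np.ones((5,5)))
for r in rect(m,P):print(r)
E
```

```text
clock: 36.7
eef_pos: [0.5736, -0.121, -0.0038]
tool_rot: [0.03, 0.999, 0.014, -0.008]
ft_force: [-0.3, -0.5, -1.2]
grip_width: 0.0602
clock: 37.02
eef_pos: [0.571, -0.1219, 0.0538]
tool_rot: [0.03, 0.999, 0.015, -0.012]
ft_force: [0.0, -0.8, -1.0]
grip_width: 0.0602
clock: 37.35
eef_pos: [0.5737, -0.1233, 0.0857]
tool_rot: [0.03, 0.999, 0.014, -0.009]
ft_force: [1.5, 0.8, -1.3]
grip_width: 0.0604
t 37.55 pos [ 577.1 -124.1   88.8] pt [ 576.1 -125.1  125.9] yaw 176.6 toolz [-0.008  0.026] q6 -0.17 F [-0.6 -0.3 -1.1] w 60.5
turn 0.1 shift in present axes [ 47.9 208.4  31.8] | after turn [ 48.1 208.4  31.8]
0.13138757298097004
(503.9, -120.2, 100.2, 61.6, -3.9, 130.6, 35333, [207, 358, 0, 249])
```

View pics/s16.png

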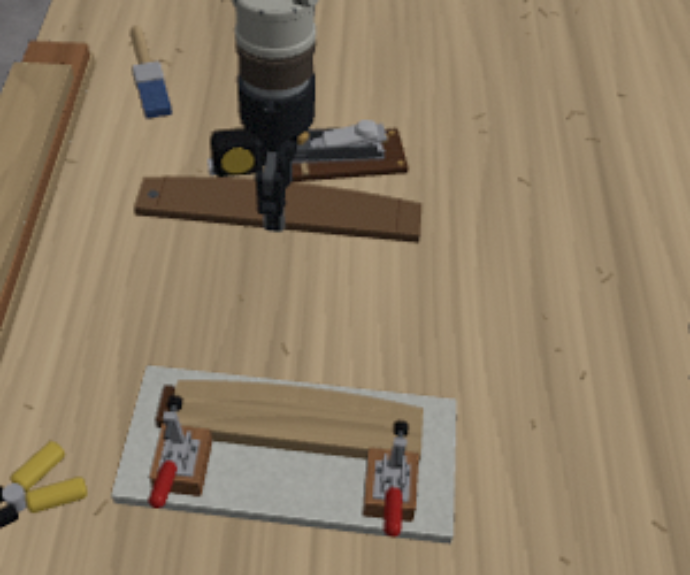

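View pics/w16.png

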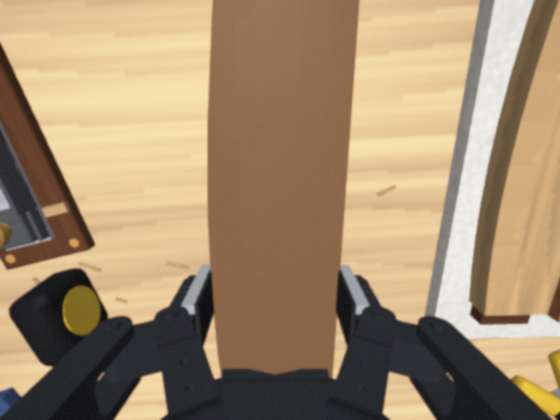

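The template is held level and the blank lies in the fixture. Carrying the template over.

```bash
python3 -m crank '[[[8,62,0,0,255]]]'; python3 hold.py 3;python3 -m crank '[[[8,62,0,0,255]]]'; python3 hold.py 3;python3 -m crank '[[[12,55,0,0,255]]]'; python3 hold.py 4; python3 go.py 542 86 80 -3.5 1.3 -0.1 -37.1
```

```text
clock: 37.78
eef_pos: [0.572, -0.0648, 0.0881]
tool_rot: [0.034, 0.999, 0.013, -0.006]
ft_force: [0.3, 1.8, -1.3]
grip_width: 0.0603
clock: 38.05
eef_pos: [0.5667, -0.0025, 0.0887]
tool_rot: [0.031, 0.999, 0.013, -0.008]
ft_force: [0.8, 0.2, -1.6]
grip_width: 0.0605
clock: 38.33
eef_pos: [0.5571, 0.0544, 0.0896]
tool_rot: [0.029, 0.999, 0.013, -0.008]
ft_force: [0.9, 1.2, -1.7]
grip_width: 0.0603
t 38.52 pos [556.1  57.2  89.9] pt [555.4  56.2 127. ] yaw 177.1 toolz [-0.017  0.026] q6 0.14 F [ 0.7 -0.1 -1.3] w 60.2
turn 0.6 shift in present axes [14.  27.9 47.9] | after turn [14.3 27.7 47.9]
```

```bash
python3 -m crank '[[[14,27,0,0.6,255]]]'; python3 hold.py 4;python3 -m crank '[[[-1,0,40,0,255]]]'; python3 hold.py 4; python3 go.py 542 88 65 -3.5 1.3 -0.1 -37.1
```

```text
clock: 38.65
eef_pos: [0.5445, 0.0821, 0.0903]
tool_rot: [0.033, 0.999, 0.012, -0.009]
ft_force: [0.4, 0.3, -1.5]
grip_width: 0.0601
clock: 38.98
eef_pos: [0.5485, 0.0832, 0.0534]
tool_rot: [0.032, 0.999, 0.013, -0.004]
ft_force: [0.9, 0.9, -1.5]
grip_width: 0.0603
t 39.17 pos [543.5  83.1  50.1] pt [542.9  82.1  87.2] yaw 176.3 toolz [-0.019  0.025] q6 0.2 F [-0.2 -0.3 -0.8] w 60.0
turn -0.2 shift in present axes [ 0.8  5.3 22.4] | after turn [ 0.8  5.3 22.4]
```

```bash
python3 -m crank '[[[-1,6,22,-0.2,255]]]'; python3 hold.py 4; python3 go.py 542 88 46 -3.5 1.3 -0.1 -37.1
python3 - <<'E'
from h import *
c=bot.camera("side");cv2.imwrite("pics/s17.png",cv2.resize(c["img"][190:320,170:390],None,fx=3.5,fy=3.5))
o=bot.get_obs();c=wcam(bot.camera("wrist"),o);cv2.imwrite("pics/w17.png",c["img"])
E
```

```text
clock: 39.3
eef_pos: [0.5479, 0.0889, 0.0312]
tool_rot: [0.031, 0.999, 0.012, -0.007]
ft_force: [0.9, -0.5, -1.8]
grip_width: 0.0604
t 39.5 pos [545.1  89.2  29.3] pt [544.5  88.3  66.4] yaw 176.5 toolz [-0.018  0.025] q6 0.21 F [-0.2  0.7 -0.5] w 60.3
turn 0.0 shift in present axes [ 2.1 -0.9 20.4] | after turn [ 2.1 -0.9 20.4]
```

View pics/s17.png

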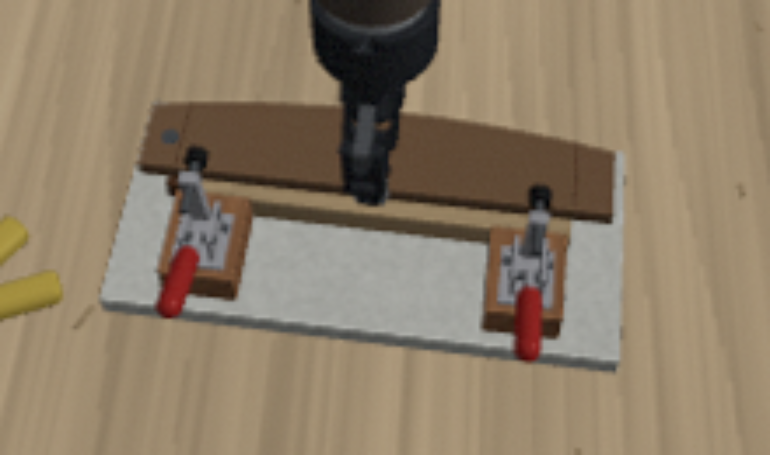

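View pics/w17.png

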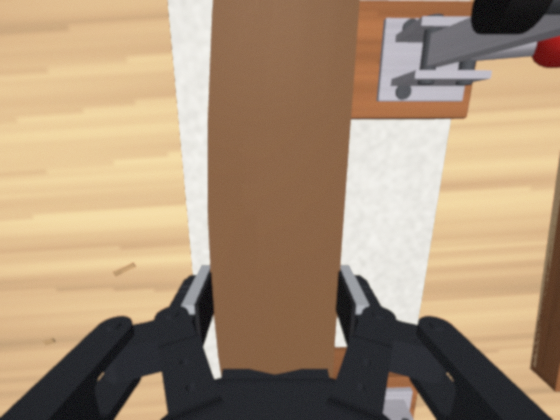

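The template hovers over the blank inside the stops. Lowering.

```bash
python3 -m crank '[[[2.5,-0.5,15,0,255]]]'; python3 hold.py 4; python3 go.py 542 88 46 -3.5 1.3 -0.1 -37.1; python3 -m crank '[[[0,0,4,0,255]]]'; python3 hold.py 3; python3 go.py 542 88 46 -3.5 1.3 -0.1 -37.1
```

```text
clock: 39.72
eef_pos: [0.5451, 0.0895, 0.0165]
tool_rot: [0.031, 0.999, 0.013, -0.006]
ft_force: [0.1, -0.8, -1.6]
grip_width: 0.0601
t 39.92 pos [542.1  89.2  14.2] pt [541.5  88.3  51.3] yaw 176.5 toolz [-0.018  0.025] q6 0.21 F [ 0.3 -0.5 -1.5] w 60.0
turn 0.0 shift in present axes [-0.7 -0.4  5.3] | after turn [-0.7 -0.4  5.3]
clock: 40.05
eef_pos: [0.5425, 0.0894, 0.0105]
tool_rot: [0.031, 0.999, 0.012, -0.009]
ft_force: [0.1, -0.8, -1.7]
grip_width: 0.0603
t 40.2 pos [541.9  89.3  10.1] pt [541.3  88.4  47.2] yaw 176.5 toolz [-0.019  0.025] q6 0.21 F [-0.6  0.  -1.2] w 60.0
turn 0.0 shift in present axes [-0.8 -0.4  1.1] | after turn [-0.8 -0.4  1.1]
```

```bash
python3 -m crank '[[[0,0,2.5,0,255]]]'; python3 hold.py 2; python3 go.py 542 88 46 -3.5 1.3 -0.1 -37.1; python3 -m crank '[[[0,0,0,0,0]]]'; python3 hold.py 6; python3 go.py 542 88 46 -3.5 1.3 -0.1 -37.1; python3 -m crank '[[[0,0,-50,0,0]]]'; python3 hold.py 3;python3 -m crank '[[[0,0,-60,0,0]]]'; python3 hold.py 3;python3 -m crank '[[[-5,-60,-40,0,0]]]'; python3 hold.py 3;python3 -m crank '[[[-5,-60,0,0,0]]]'; python3 hold.py 3;python3 -m crank '[[[0,-60,0,0,0]]]'; python3 hold.py 3
cat > chk.py <<'E'
from h import *
def loc(X,Y):
    t=np.radians(-3.45);d=np.array([X-546.9,Y-115.8]);return (np.cos(t)*d[0]+np.sin(t)*d[1]).round(1),(-np.sin(t)*d[0]+np.cos(t)*d[1]).round(1)
c=bot.camera("top");P=pts(c);Z=P[...,2]
cv2.imwrite("pics/t18.png",cv2.resize(c["img"][130:320,60:460],None,fx=2,fy=2))
roi=np.zeros(Z.shape,bool);roi[135:325,205:262]=True
m=((Z>.0455)&(Z<.060)&roi).astype(np.uint8)
b=c["img"].astype(int);col=(b[...,2]<150)&(b[...,2]-b[...,0]>15)
print("template by depth");[print(r,loc(r[0],r[1])) for r in rect(cv2.morphologyEx(m,cv2.MORPH_OPEN,np.ones((3,3))),P)]
roi[:,:218]=False
vv,uu=np.where(m>0)
hd=(Z>.036)&(Z<.0455)&roi
print("strip of blank",[ (r,loc(r[0],r[1])) for r in rect(hd,P)])
roi=np.zeros(Z.shape,bool);roi[195:300,395:470]=True
print("plane",[r for r in rect((Z>.021)&(Z<.07)&roi,P) if r[6]>600])
roi[:]=False;roi[175:265,75:140]=True
print("block",[r for r in rect((Z>.028)&(Z<.07)&roi,P)])
c=bot.camera("side");cv2.imwrite("pics/s18.png",cv2.resize(c["img"][190:320,170:390],None,fx=3.5,fy=3.5))
E
python3 chk.py; python3 go.py 542 88 46 -3.5
```

```text
clock: 40.33
eef_pos: [0.5423, 0.0895, 0.0089]
tool_rot: [0.031, 0.999, 0.012, -0.009]
ft_force: [-6.7, -2.8, 17.8]
grip_width: 0.0605
t 40.42 pos [542.2  89.4   8.9] pt [541.6  88.5  46. ] yaw 176.5 toolz [-0.018  0.025] q6 0.21 F [-2.3 -1.1  6.3] w 60.4
turn 0.0 shift in present axes [-0.5 -0.5  0. ] | after turn [-0.5 -0.5  0. ]
clock: 40.55
eef_pos: [0.5427, 0.0895, 0.0094]
tool_rot: [0.031, 0.999, 0.012, -0.009]
ft_force: [0.6, -1.2, -0.3]
grip_width: 0.0765
t 40.85 pos [542.2  89.5   8.8] pt [541.6  88.5  45.9] yaw 176.5 toolz [-0.018  0.025] q6 0.21 F [-0.   0.1 -0.3] w 85.2
turn 0.0 shift in present axes [-0.5 -0.5 -0.1] | after turn [-0.5 -0.5 -0.1]
clock: 40.98
eef_pos: [0.539, 0.0877, 0.0551]
tool_rot: [0.031, 0.999, 0.011, -0.014]
ft_force: [0.8, -0.2, 0.1]
grip_width: 0.0853
clock: 41.25
eef_pos: [0.5416, 0.0864, 0.1162]
tool_rot: [0.031, 0.999, 0.012, -0.012]
ft_force: [1.0, 1.4, 0.2]
grip_width: 0.0855
clock: 41.52
eef_pos: [0.5473, 0.0373, 0.1526]
tool_rot: [0.028, 1.0, 0.013, -0.006]
ft_force: [0.5, -0.5, -0.2]
grip_width: 0.0855
clock: 41.8
eef_pos: [0.5513, -0.0236, 0.1531]
tool_rot: [0.029, 0.999, 0.014, -0.003]
ft_force: [0.6, -0.9, -0.2]
grip_width: 0.0856
clock: 42.08
eef_pos: [0.5464, -0.0844, 0.1493]
tool_rot: [0.031, 0.999, 0.015, -0.005]
ft_force: [0.9, -0.5, 0.4]
grip_width: 0.0852
template by depth
(542.2, 100.7, 309.9, 88.9, 1.6, 51.8, 4428, [205, 247, 158, 306]) (np.float64(-3.8), np.float64(-15.4))
strip of blank [((539.3, 62.5, 260.9, 13.1, -3.7, 40.1, 262, [236, 249, 172, 295]), (np.float64(-4.4), np.float64(-53.7)))]
plane []
block [(551.8, 356.8, 84.9, 51.3, 4.5, 36.9, 985, [94, 120, 205, 245])]
t 42.33 pos [545.7 -86.7 149.6] pt [545.7 -86.7 149.6] yaw 176.1 toolz [-0.009  0.029] q6 -0.11 F [-0.   0.9 -0.5] w 85.5
turn -0.4 shift in present axes [ 14.4 171.1 108.6] | after turn [ 13.3 171.1 108.6]
```

```bash
ls pics
```

```text
hm.png
s11.png
s12.png
s14.png
s16.png
s17.png
s18.png
s2.png
s3.png
s5.png
s7.png
s8.png
s9.png
side0.png
t13.png
t18.png
t6.png
t9.png
top0.png
top1.png
w1.png
w10.png
w12.png
w15.png
w16.png
w17.png
w2.png
w3.png
w4.png
w5.png
```

Run:
```python
from h import *
def loc(x):
    t=np.radians(-3.45);d=np.asarray(x)-[546.9,115.8];return np.array([np.cos(t)*d[0]+np.sin(t)*d[1],-np.sin(t)*d[0]+np.cos(t)*d[1]]).round(1)
c=bot.camera("top");P=pts(c);Z=P[...,2]
X=P[...,:2]*1000;t=np.radians(-3.45);D=X-[546.9,115.8]
L=np.stack([np.cos(t)*D[...,0]+np.sin(t)*D[...,1],-np.sin(t)*D[...,0]+np.cos(t)*D[...,1]],-1)
box=(abs(L[...,0])<165)&(L[...,1]>-75)&(L[...,1]<7.5)
m=cv2.morphologyEx(((Z>.0462)&(Z<.058)&box).astype(np.uint8),cv2.MORPH_OPEN,np.ones((3,3)))
vv,uu=np.where(m);q=L[vv,uu];print("templ local rect",cv2.minAreaRect(q.astype(np.float32)),"z",np.median(Z[vv,uu]))
# straight edge: max y in x bins
for k in range(-150,151,30):
    s=q[abs(q[:,0]-k)<8]; print(k,s[:,1].max().round(1),s[:,1].min().round(1),np.median(Z[vv,uu][abs(q[:,0]-k)<8]).round(4))
```

```text
templ local rect ((-3.6253662109375, -25.43198585510254), (62.01346206665039, 310.07830810546875), 89.96280670166016) z 0.05196343776784799
-150 5.1 -44.3 0.052
-120 5.7 -49.5 0.0518
-90 5.3 -52.9 0.052
-60 5.2 -55.1 0.052
-30 5.2 -55.7 0.0519
0 5.3 -56.4 0.0517
30 5.0 -55.1 0.0519
60 5.4 -54.6 0.0519
90 5.4 -52.0 0.052
120 5.5 -47.6 0.052
150 4.5 -43.1 0.0519
```

View pics/t18.png

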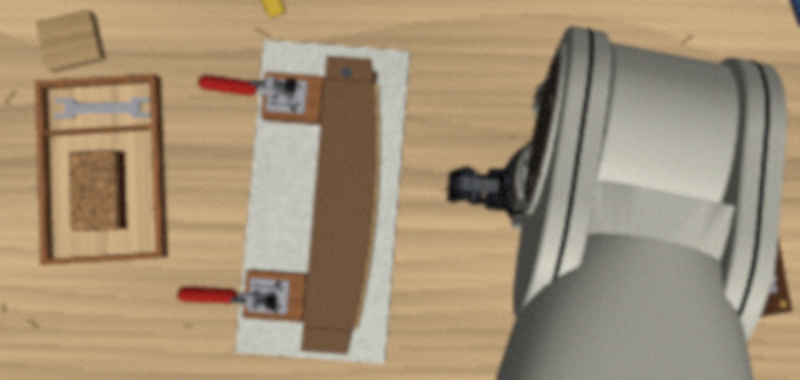

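View pics/s18.png

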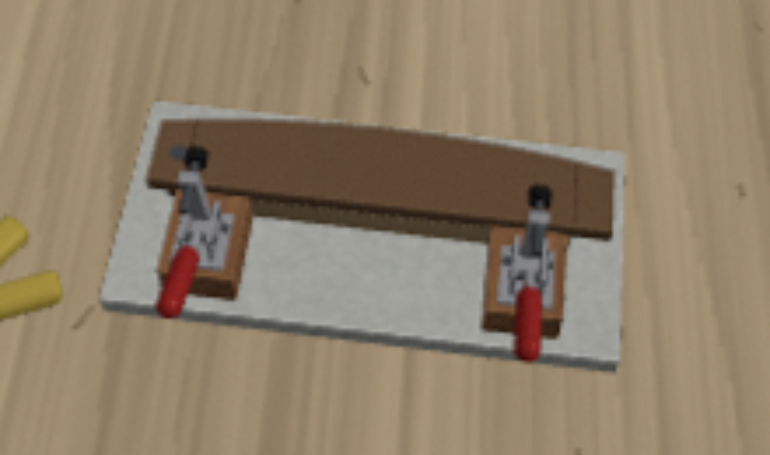

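Run:
```python
from h import *
c=bot.camera("side");P=pts(c);Z=P[...,2]
cv2.imwrite("pics/s19.png",c["img"])
m=((Z>.024)&(Z<.07));roi=np.zeros(Z.shape,bool);roi[105:150,262:335]=True
print([r for r in rect(m&roi,P)])
```

```text
[(495.5, -346.5, 86.4, 46.3, 11.7, 39.4, 325, [290, 317, 112, 127])]
```

View pics/s19.png

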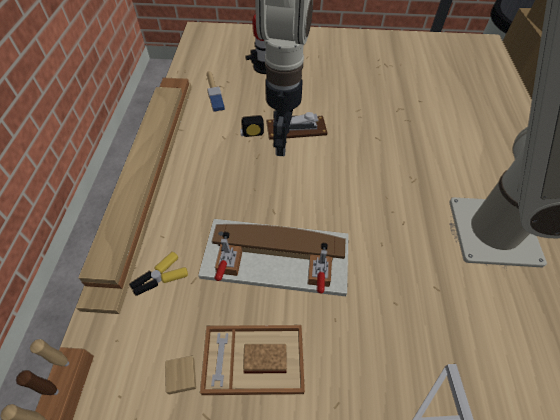

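The plane is on its rest at (300,122), partly behind the gripper. The tape measure stands at (253,126), the template is on the blank in the fixture, and the block is in the tray. The arm is clear of everything, so I'm handing in.

```bash
python3 -c "
from workcell import bot
print(bot.job_done())"
```

```text
the job is handed in; nothing more can be done
None
```

I cleared the pile, set everything in place and handed the job in at about 43 s of the 120 s. As far as my checks could see, everything is within the limits; `job_done` reports no verdict.

| Item | Last measurement | Allowed |
|---|---|---|
| Plane on its rest | about 2.4 mm off along, 1.5 mm across, heading within 0.5° | 12 mm along, 14 mm across |
| Sanding block | flat in the tray's large half, about 2 mm from its middle | inside the large half |
| Blank in the fixture frame | x = -3.0 mm, y = -27.4 mm, turned under 0.1° | x -12 to 3 mm, y -37 to -22 mm |
| Template relative to the blank | about -0.6 mm along, +2 mm across, top at 52 mm and level | ±12 mm along, -8 to 12 mm across |

The spanner and tape measure look unmoved in the last pictures, and the arm was clear of everything.

Failed or disagreed:
- **First grasp:** my first attempt at the plane closed on air. The camera views put the fingertips about 29 mm short of the reported TCP, against what the spec says. I allowed for that from then on.
- **Arm sag:** the arm sagged and tilted during idle or multi-row moves, so I switched mostly to single rows with short holds.
- **Force peak:** setting the sanding block down peaked at about 52 N vertically at the wrist, under the 120 N limit. The block was in the fingers, so I took the 40 N arm and gripper-body limit not to apply.
- **Plane check:** the plane's numbers are from before the blank and template were moved. In the final side view the gripper partly hid it, so the position I got there is not a full measurement.
- **Blank check:** the blank's position was measured before the template went on. Afterwards the strip still showing gave x = -4.4 mm, which agrees to within about 1.5 mm.

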